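# Lock the clevis pin of a pneumatic cylinder with a hitch pin

## Robot

A 6-joint arm with a two-finger parallel gripper is mounted at the origin on a cart in front of the work surface, level with it; the furniture and walls round the work are solid. World frame = base frame: x ahead of the robot, y to its left, z up, the work surface at z = 0. Lengths are in m, angles in rad, forces in N, time in s.
With the tool pointing down it reaches from about 0.3 to 0.875 m from the base axis. Payload 6.4 kg.
Tool frame: the origin (TCP) lies on the mounting face of the last link; the fingertips stand 173 mm ahead of it and the grasp point (between the pads) lies 155 mm ahead of it; y points along the fingers, x is the direction in which the jaws open and shut, and the axes are right-handed (so a half turn about y gives the same grasp; the last joint's range is limited). The gripper opens to 85 mm and grips with 20 to 120 N. Pads are 22 mm wide; open, the fingers measure 114 mm over their backs; the gripper's body (76 mm by 85 mm) begins 54 mm behind the grasp point. The pads swing forward as they close: fully open they stand 13 mm farther back than shut.
Start: joints at [-1.398, 0.181, 1.607, -0, 1.354, -0.206], TCP at [0.213, -0.534, 0.405] pointing down, gripper open.
Joint ranges: [-2.99, 2.99], [-0.89, 2.07], [0.3, 2.58], [-1.14, 4.28], [0, 2.63], [-3.12, 3.12]. Speed limits (rad/s): [2.57, 2.57, 3.01, 3.14, 3.14, 3.14].

## Interface

Orientations are given as a unit quaternion [w, x, y, z].
In Python, from bench import * gives the robot as it stands.
- The arm moves only by the tool move_arm, never from a script. Its argument "moves" is a list of rows, each a list of 3 entries, a list of its own where there are three numbers: the opening, from 0 (shut) to 1 (fully open), then the shift along the tool's x, y, z in m, then the turn, a rotation vector about the tool's x, y, z in rad. In form: [[gripper, [x, y, z], [ax, ay, az]], ...]. A call has 1 to 8 rows; each row shifts and turns the commanded pose from where the row before left it, along the tool's axes as they then stand; what a row does not reach is not made up. A row lasts 1/12 s, in which the tool goes at most 41.7 mm and 7.16 degrees, less where a joint would pass 70% of its speed; a pose out of reach is approached as far as the arm can. A call is refused whole if a number of a shift passes 0.0417 or a number of a turn 0.125, either way. A call with a gripper value outside its range is refused whole. The fingers move at their own pace and stop on an object; the grip force is fixed at half the most. Time passes only in rows, so rows that do not move let the fingers close. It gives the time, the measured TCP pose, the force and the opening at its end, in the units of the state.
- get_obs(): the state, without advancing time (a new reading comes with each control period).
- camera(name): name is "scene" or "top"; returns a dict with "pixels" (480x640x3 uint8, red, green, blue), "z_map" (480x640 float32, m along the optical axis (not along the pixel's ray), 0 where there is no reading), "fov_y" (degrees; the focal length in pixels is half the picture's height over the tangent of half this angle, whatever the lens; pixels are square), "cx", "cy" (the principal point, pixels), "cam_to_world" (4x4, takes a point from camera to world coordinates). Camera axes: x right, y down, z forward; pixel columns grow to the right and rows downward; lengths in m; the calibration is good to about 2 mm. A picture is of the moment at which its call begins.
- hand_in(): hands the job in, once; it reports no verdict.
The state is a dict: "time_s": time; "q": joint angles; "dq": joint speeds; "joint_efforts": joint torques, N m; "eef_pos": TCP position; "eef_rot": TCP orientation; "wrist_force": force on the tool from outside, world axes, zero at the start; "torque": the same for the moment, N m; "opening": opening from 0.0 (shut) to 1.0 (fully open).
Only numpy, scipy, OpenCV 4.12 (cv2) and the standard library are available. Lean on these libraries where they do the work, as an engineer would, in place of code of your own. Each camera call takes 0.05 s, during which the arm holds its last target. There are 200 camera calls.

## Task

The pneumatic cylinder on the small grey stand hangs in its clevis bracket, but its clevis pin has crept out. Gently push the clevis pin home by its head until the head bears on the bracket, then take the hitch pin out of the wooden block, push it down through the cross hole in the free end of the clevis pin until its collar sits on the pin (the hole leans to one side: find it with the tip and bring it upright), and swing its sprung wire loop over the end of the clevis pin until it snaps shut underneath. Work by feel and never press on the bracket or the clevis pin with more than 25 N; leave the seal jar, the roll of thread tape and the ball valve where they are.

Things in the scene. Friction and masses are not known exactly. Their poses are not given: they have to be found in the camera images.
- mount: Fixed grey stand; origin on the bench under the middle of the clevis pin. x = clevis pin's axis (its head on the +x side, free end with the cross hole on the -x side), z up. Plate 70 x 215 mm, top 25 mm above the bench; aluminium clevis bracket 50 mm wide, its ears 18 mm higher than the pin axis; cylinder 46 x 46 mm lies along y = 31 to 159 mm, centred on the axis height.
- pivot (a point): Fixed point in the middle of the bracket on the clevis pin's axis, 95 mm above the bench; axes as the mount's. The steel clevis pin is 20 mm in diameter. Home, it reaches from x = -52 mm (free end) to x = 33.5 mm (outer face of its head).
- pin_slide (a joint): How far the clevis pin stands out toward its head side, m: 0 = home, head against the ear (hard stop); starts 0.010 to 0.022. It slides with about 5 N of friction and stays where it is left. Until it is home the cross hole is too near the bracket for the hitch pin to enter.
- head_face (a point): Middle of the outer face of the clevis pin's dark round head (30 mm diameter, 8 mm thick); moves with the pin. Push it along the mount's -x.
- hole_seat (a point): Fixed point on top of the clevis pin, 10 mm above its axis and 38 mm to the -x side of the pivot, axes as the mount's: the middle of the cross hole's mouth once the pin is home and the hole upright. Hole 9.4 mm in diameter, right through. The flat face of the washer on the ear (31 mm diameter, so 5.5 mm higher than the pin's top) is 10 mm from it; the free end 14 mm.
- pin_axis_end (a point): Middle of the clevis pin's free end; moves with the pin. The clevis pin also turns on its axis (0.05 N m of friction). The cross hole starts leaning 0.25 to 0.6 rad to one side, unmeasured: its mouth lies 2.5 to 6 mm off hole_seat along y. The hitch pin's tip drops 3 to 6 mm into the leaning mouth and binds; moved back level with hole_seat along y it turns the hole upright and goes through.
- hitch_pin: Loose steel hitch pin, 70 g, upright in the block; origin = middle of its collar's underside, z up. Below: shank 8 mm diameter, 34 mm long, blunt tip (0.7 mm chamfer). Above: collar 16 mm diameter, 4 mm high, then a flat head to grip, 12 mm in x, 14 mm in y, up to z = 34 mm. Loop wires leave the head's +-y faces at z = 8 mm: keep fingers above 11 mm. Its -x must point along the mount's -x when it goes in.
- loop (a joint): Loop angle, rad, about the hitch pin's y axis at z = 8 mm: 0 = open, out to the hitch pin's -x and a little up; 1.84 = shut, hanging down along the shank, round the clevis pin. An over-centre spring drives it away from 0.92, to open below and shut above. Its bow needs 3 to 5 N to move off open, less near 0.92; then it snaps shut by itself.
- loop_bow (a point): Middle of the outer bow of the wire loop, 40 mm from its pivot; open, it lies 37 mm to the -x side of the hitch pin's origin and 24 mm above it; wire 3.6 mm in diameter, loop 29 mm wide between wire centres.
- pin_block: Fixed wooden block, 46 x 110 x 46 mm, origin under its middle, long side along its y. The hitch pin stands in a hole (10 mm diameter, 40 mm deep) at y = -30 mm, its collar on the top face; a bolt is parked at y = +36 mm, its head up to 12 mm above the block. Beyond it, at the table's right edge (y = -0.36), the grey push handle stands 0.38 m high.
- seal_jar: Bystander: clear jar of sealing rings with a black lid, 58 mm diameter, 56 mm high, origin under its middle.
- thread_tape: Bystander: white roll of thread tape, 54 mm diameter, 15 mm high, origin under its middle.
- ball_valve: Bystander: brass ball valve with a red lever, 26 x 92 x 42 mm, origin under its middle.

How it is judged:
On the way, in this order (a step that is already met when the one before it is completed fails the run):
1. the clevis pin is pushed home, its head against the bracket (value of joint pin_slide below 0.0025 m), for 0.2 s.
2. the hitch pin is through the cross hole with its collar on the clevis pin, loop still open (value of joint pin_slide below 0.0025 m and x of hitch_pin in the frame of hole_seat between -0.003 and 0.003 m and y of hitch_pin in the frame of hole_seat between -0.005 and 0.005 m and z of hitch_pin in the frame of hole_seat between -0.004 and 0.0025 m and angle between hitch_pin's own z axis and vertical below 0.4 rad and value of joint loop below 0.6 rad), for 0.2 s.
At the end, for the whole second after the job is handed in: Clevis pin home to 2.5 mm; hitch pin at rest in its cross hole, collar within 2.5 mm of resting on the clevis pin, within 3 mm along and 5 mm across of its place, leaning under 0.4 rad; loop over the free end (to 0.4 rad) and shut to 0.15 rad (value of joint pin_slide below 0.0025 m and x of hitch_pin in the frame of hole_seat between -0.003 and 0.003 m and y of hitch_pin in the frame of hole_seat between -0.005 and 0.005 m and z of hitch_pin in the frame of hole_seat between -0.004 and 0.0025 m and angle between hitch_pin's own z axis and vertical below 0.4 rad and angle between the x axis of hitch_pin and the x axis of mount, either way round below 0.4 rad and value of joint loop above 1.69 rad and linear speed of hitch_pin below 0.02 m/s); the robot touches nothing.
It fails at once if the bracket or the clevis pin is pressed with more than 25 N (contact force between mount and anything else above 25 N).
It fails at once if the seal jar is moved by more than 15 mm (distance of seal_jar from where it was at the start of the episode above 0.015 m).
It fails at once if the thread tape is moved by more than 15 mm (distance of thread_tape from where it was at the start of the episode above 0.015 m).
It fails at once if the ball valve is moved by more than 15 mm (distance of ball_valve from where it was at the start of the episode above 0.015 m).
It also fails if it takes over 72 s, if anything falls off the work surface, if the arm or the gripper's body presses on something with over 40 N, if the wrist force passes 120 N, or if a joint passes its speed limit or range.

## Working session

There is one attempt and no reset: what is moved stays moved. The work goes in short steps, Python scripts to look and compute and a tool call to move; the robot and the scene stay as the last step left them, time stands still between calls to the robot, and variables do not carry over. Pictures are saved under pics/ and viewed, about 8 in all and at most 12, crops included, and the job is handed in when it is done.

Besides the shell and the picture viewer there is one more tool, called after "Emit:" as name(argument=value, ...) on one line, values as JSON. move_arm: Moves the arm, as the interface text tells. Its arguments: {"type":"object","properties":{"moves":{"type":"array","items":{"type":"array"}}},"required":["moves"]}

```bash
mkdir -p pics && ls && cat > h.py <<'E'
from bench import *
import numpy as np, cv2
from scipy.spatial.transform import Rotation as R
def shot(n,f,crop=None,s=1):
    c=camera(n); np.savez(f'{f}.npz',**{k:c[k] for k in c})
    im=c['pixels'][:,:,::-1]
    if crop: u0,v0,u1,v1=crop; im=im[v0:v1,u0:u1]
    if s!=1: im=cv2.resize(im,None,fx=s,fy=s,interpolation=cv2.INTER_CUBIC)
    cv2.imwrite(f'pics/{f}.png',im); return c
def P(c,u,v,z=None):
    f=240/np.tan(np.radians(float(c['fov_y']))/2)
    d=np.array([(u-c['cx'])/f,(v-c['cy'])/f,1.]); T=np.array(c['cam_to_world'])
    if z is None:
        return (T@np.append(d*c['z_map'][int(round(v)),int(round(u))],1))[:3]
    r=T[:3,:3]@d; return T[:3,3]+r*(z-T[2,3])/r[2]
def pix(c,p):
    f=240/np.tan(np.radians(float(c['fov_y']))/2); T=np.linalg.inv(np.array(c['cam_to_world']))
    q=(T@np.append(p,1))[:3]; return q[:2]/q[2]*f+[float(c['cx']),float(c['cy'])]
E
python3 - <<'E'
from h import *
for n in('scene','top'):
    c=shot(n,n+'0'); print(n,c['fov_y'],c['cx'],c['cy'],np.round(c['cam_to_world'],3).tolist())
print(get_obs())
E
```

```text
pics
scene 47.461178764610786 324.49701804140324 234.93066346188837 [[-0.897, -0.341, 0.28, 0.298], [-0.441, 0.668, -0.6, 0.446], [0.018, -0.661, -0.75, 0.756], [0.0, 0.0, 0.0, 1.0]]
top 46.737896901983866 327.19584756646395 236.20397013652916 [[0.064, -0.974, 0.219, 0.367], [-0.998, -0.064, 0.008, -0.086], [0.006, -0.219, -0.976, 0.915], [0.0, 0.0, 0.0, 1.0]]
{'time_s': 0.1, 'q': array([-1.39828341e+00,  1.81482986e-01,  1.60791639e+00, -1.34753224e-05,
        1.35386100e+00, -2.06324365e-01]), 'dq': array([-0.00019937, -0.00183262, -0.00328595,  0.00090795, -0.00039927,
        0.00179652]), 'joint_efforts': array([ 2.35261905e-05, -4.45877552e+01, -3.52239239e+01, -3.88716189e-04,
        4.05160550e-03,  1.92722263e-05]), 'eef_pos': array([ 0.21261791, -0.5339895 ,  0.40386086]), 'eef_rot': array([ 0.58562197, -0.5847806 ,  0.39732513, -0.39649879]), 'wrist_force': array([-0.64186209, -0.14613314, -0.39480029]), 'torque': array([-0.01727066,  0.05594984,  0.03043924]), 'opening': 0.9979225739798676}
```

View pics/scene0.png

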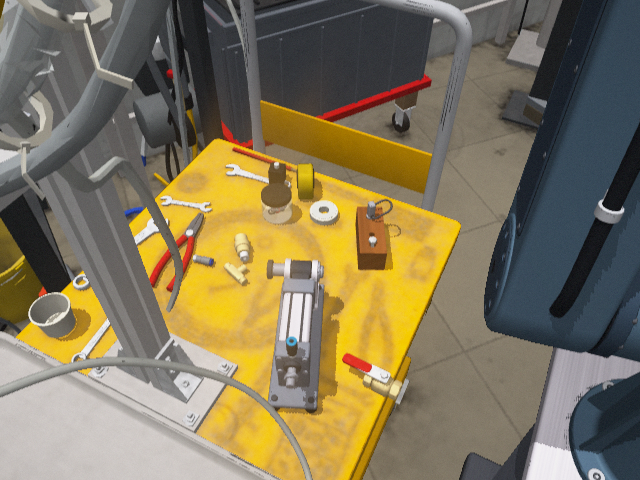

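View pics/top0.png

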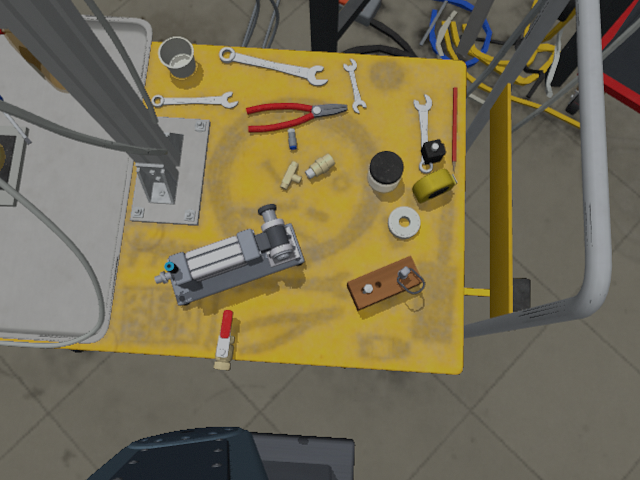

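The mount is at about (270,230) in the top view, with the pin head at (267,211) pointing away from the robot. The block with the hitch pin is at (385,282), and its loop bow points right and down.

```bash
python3 - <<'E'
import cv2,numpy as np
t=cv2.imread('pics/top0.png'); s=cv2.imread('pics/scene0.png')
def cr(i,u,v,w,h,k): return cv2.resize(i[v:v+h,u:u+w],None,fx=k,fy=k,interpolation=cv2.INTER_CUBIC)
a=cr(t,225,195,100,75,4); b=cr(t,340,245,100,75,4); c=cr(s,250,245,100,75,4); d=cr(s,335,195,100,75,4)
cv2.imwrite('pics/c0.png',np.vstack([np.hstack([a,b]),np.hstack([c,d])]))
E
```

```text
(no output)
```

View pics/c0.png

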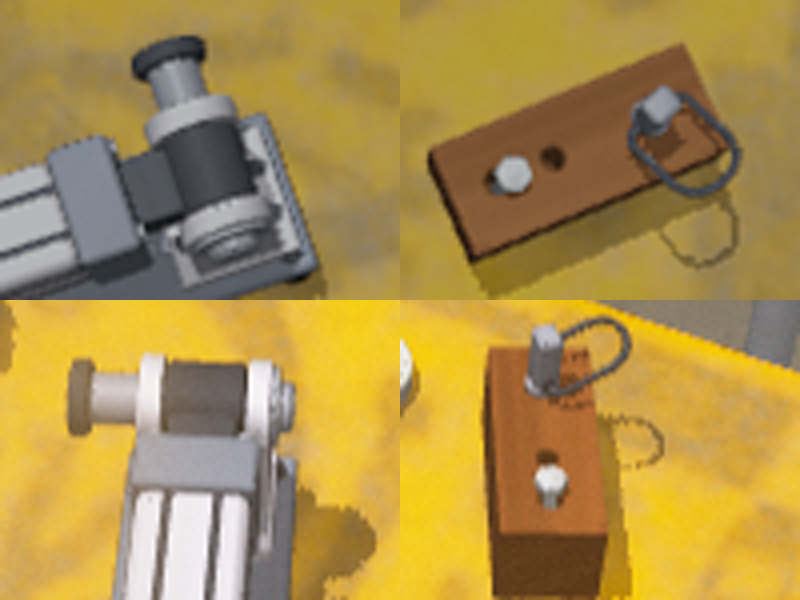

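The crops show the head at (170,60), the free end with its washer at (235,240), the hitch pin at (655,110) and its bow at (700,190). In the top-view crop the pin stands out beyond the ear on its head side. Next I'll merge the two depth maps into an overhead height map.

```bash
cat > cloud.py <<'E'
import numpy as np
def cloud(c):
    f=240/np.tan(np.radians(float(c['fov_y']))/2)
    v,u=np.mgrid[0:480,0:640]; z=c['z_map']
    p=np.stack([(u-c['cx'])/f*z,(v-c['cy'])/f*z,z],-1); T=np.array(c['cam_to_world'])
    return p@T[:3,:3].T+T[:3,3], z>0
E
python3 - <<'E'
import numpy as np,cv2
from cloud import cloud
pts=[]
for n in('top','scene'):
    c=np.load(n+'0.npz'); p,m=cloud(c); p=p[m]
    r=p[(p[:,0]>.2)&(p[:,0]<.55)&(abs(p[:,1]+.03)<.2)&(abs(p[:,2])<.01)]; print(n,'table z',np.median(r[:,2]),r[:,2].std(), np.median(p[:,2]))
    pts.append(p)
# rough positions
from h import P
c=np.load('top0.npz')
for nm,u,v in[('head',267,208),('free',281,257),('hp',504-100,272),('bolt',368,288),('cyl',215,255),('jar',385,165),('tape',404,222),('valve',225,340)]:
    print(nm,np.round(P(c,u,v),4))
imgs=[]
for p in pts:
    im=np.zeros((300,400),np.uint8)
    # x world up, y world left ; 1mm
    q=p[(p[:,2]>.005)&(p[:,2]<.2)]; q=q[np.argsort(q[:,2])]
    r=(( .45-q[:,0])/.001).astype(int); k=((.13-q[:,1])/.001).astype(int)
    ok=(r>=0)&(r<300)&(k>=0)&(k<400); im[r[ok],k[ok]]=np.clip(q[ok,2]*1500,0,255)
    imgs.append(cv2.applyColorMap(cv2.dilate(im,np.ones((2,2))),cv2.COLORMAP_JET))
cv2.imwrite('pics/h0.png',np.hstack(imgs))
E
```

```text
top table z -0.00038501538851415384 0.0016454989475468739 -0.0014722429944658
scene table z -0.0003865153527691234 0.001529502088935096 0.0009398784080131284
head [0.5863 0.0144 0.1085]
free [ 0.5134 -0.0125  0.1061]
hp [ 0.507  -0.1985  0.0812]
bolt [ 0.4828 -0.1471  0.0532]
cyl [0.5085 0.0833 0.1151]
jar [ 0.6858 -0.165   0.056 ]
tape [ 6.065e-01 -2.067e-01 -3.000e-04]
valve [0.3896 0.07   0.0355]
```

View pics/h0.png

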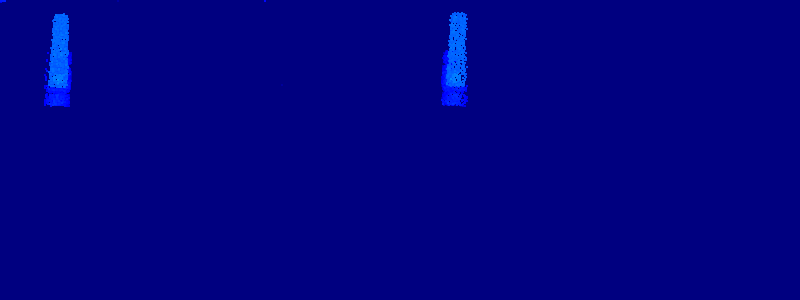

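The height map window missed most of the scene, so it only shows the valve at (60,60). I'll fit the poses numerically instead.

```bash
python3 - <<'E'
import numpy as np,cv2
from cloud import cloud
def rect(q,trim=0):
    r=cv2.minAreaRect((q[:,:2]*1000).astype(np.float32)); return np.round(r[0],1),np.round(r[1],1),round(r[2],2)
allp=[]
for n in('top','scene'):
    c=np.load(n+'0.npz'); p,m=cloud(c); p=p[m]; allp.append(p)
    reg=lambda x0,x1,y0,y1,z0,z1: p[(p[:,0]>x0)&(p[:,0]<x1)&(p[:,1]>y0)&(p[:,1]<y1)&(p[:,2]>z0)&(p[:,2]<z1)]
    print(n,'plate',rect(reg(.42,.62,-.08,.2,.02,.03)),'>.015',rect(reg(.42,.62,-.08,.2,.015,.13)))
    b=reg(.42,.58,-.26,-.09,.041,.051); print('block',rect(b),np.median(b[:,2]))
    h=reg(.42,.58,-.26,-.16,.058,.1); print('hp',rect(h), h[:,2].max(), len(h))
    top=h[h[:,2]>.077]; print('hptop',np.round(top.mean(0),4),len(top))
    cy=reg(.42,.6,.03,.16,.1,.13); print('cyl',rect(cy))
    for z0 in(.1,.106,.112):
        e=reg(.46,.62,-.04,.05,z0,.13); print('hi',z0,rect(e),len(e))
E
```

```text
top plate (array([562.,  89.]), array([177.8, 214.9]), 23.27) >.015 (array([514.1,  86.2]), array([252.8, 183.4]), 82.11)
block (array([ 495.9, -174.1]), array([ 46.5, 110.7]), 26.49) 0.04611055719916174
hp (array([ 497.3, -211.8]), array([44. , 32.7]), 44.96) 0.083229733155332 204
hptop [ 0.5089 -0.2004  0.0795] 63
cyl (array([502.3,  92.7]), array([ 47. , 150.6]), 23.2)
hi 0.1 (array([548.6,  18.6]), array([86. , 81.7]), 12.06) 1815
hi 0.106 (array([548.1,  20.8]), array([83.2, 79.5]), 13.69) 1339
hi 0.112 (array([542.2,  27.5]), array([76.5, 73.5]), 23.24) 660
scene plate (array([564.1,  93.2]), array([180.5, 214. ]), 23.41) >.015 (array([514.7,  89.5]), array([252.3, 181.6]), 80.31)
block (array([ 496.8, -172.5]), array([ 46.3, 114.1]), 26.45) 0.04583659503857673
hp (array([ 498.3, -209.6]), array([44.7, 32.5]), 45.5) 0.08162366649823638 173
hptop [ 0.5096 -0.1974  0.0798] 34
cyl (array([510.3,  82.9]), array([ 65.4, 172.3]), 34.34)
hi 0.1 (array([549.1,  20.2]), array([84.7, 77.9]), 11.62) 1318
hi 0.106 (array([549. ,  23.3]), array([81.7, 77. ]), 15.17) 990
hi 0.112 (array([534.3,  25. ]), array([49.2, 69.1]), 21.6) 494
```

```bash
cat > fitm.py <<'E'
import numpy as np
from scipy.optimize import least_squares
from cloud import cloud
def cyl(p,x0,x1,r):
    d=np.stack([np.hypot(p[:,1],p[:,2]-.095)-r, np.maximum(x0-p[:,0],p[:,0]-x1)],-1)
    return np.minimum(d.max(1),0)+np.linalg.norm(np.maximum(d,0),axis=1)
def box(p,c,h):
    d=abs(p-c)-h; return np.minimum(d.max(1),0)+np.linalg.norm(np.maximum(d,0),axis=1)
def loc(p,x,y,a):
    c,s=np.cos(a),np.sin(a); d=p[:,:2]-[x,y]
    return np.c_[d@[c,s],d@[-s,c],p[:,2]]
def model(q,s,y0):
    return np.min([cyl(q,-.025,.025,.018),cyl(q,-.028,.0255,.0155),cyl(q,-.052+s,.03+s,.01),cyl(q,.0255+s,.0335+s,.015),box(q,[0,y0+.1075,.0125],[.035,.1075,.0125])],axis=0)
def fit(ps,g):
    q=loc(ps,*g[:3]); k=((q[:,2]>.079)&(abs(q[:,1])<.016)&(abs(q[:,0])<.07))|((q[:,2]<.028)&(q[:,2]>.006)&(abs(q[:,0])<.045)&(q[:,1]>-.06)&(q[:,1]<.2))
    u=ps[k]
    f=lambda v: model(loc(u,*v[:3])+[0,0,v[5]],v[3],v[4])
    r=least_squares(f,g,loss='soft_l1',f_scale=.001); return r.x,np.median(abs(f(r.x))),k.sum()
if __name__=='__main__':
    pp=[]
    for n in('top','scene'):
        p,m=cloud(np.load(n+'0.npz')); pp.append(p[m&(abs(p[...,2])<.3)])
    for nm,p in(('top',pp[0]),('scene',pp[1]),('both',np.vstack(pp))):
        g=np.array([.545,.005,.406,.015,-.04,0])
        for _ in range(3): g,e,k=fit(p,g)
        print(nm,np.round(g*1000,2),e,k)
        q=loc(p,*g[:3]); b=q[(q[:,2]>.08)&(abs(q[:,1])<.02)&(abs(q[:,0])<.08)]; print(b.min(0),b.max(0))
E
python3 fitm.py
```

```text
top [ 5.4381e+02 -2.6700e+00  4.0488e+02  1.8320e+01 -3.0190e+01  4.0000e-01] 0.0009583428143307912 2919
[-0.0342369  -0.01839327  0.08046732] [0.05108335 0.01999542 0.11544873]
scene [ 5.4563e+02 -2.2600e+00  4.1101e+02  1.7880e+01 -2.9800e+01  8.0000e-02] 0.0008270105313448912 3078
[-0.03427143 -0.01393063  0.08046481] [0.05106597 0.01991739 0.11514525]
both [ 5.4436e+02 -2.5600e+00  4.0747e+02  1.8180e+01 -3.0000e+01  2.3000e-01] 0.0009131967340867565 6006
[-0.03478447 -0.01821889  0.08046481] [0.05235221 0.01995068 0.11544873]
```

```bash
cat >> h.py <<'E'
YM=.4075; M0=np.array([.5444,-.0026])
def MW(x,y,z): c,s=np.cos(YM),np.sin(YM); return np.array([M0[0]+c*x-s*y,M0[1]+s*x+c*y,z])
def Rdown(yawx): # tool x at yaw, z down
    x=np.array([np.cos(yawx),np.sin(yawx),0]); z=np.array([0,0,-1.]); return R.from_matrix(np.c_[x,np.cross(z,x),z])
def plan(p0,R0,p1,R1):
    "rows from pose to pose, total shift in start tool frame and rotvec"
    return np.round(R0.inv().apply(p1-p0),4),np.round((R0.inv()*R1).as_rotvec(),4)
def cur():
    o=get_obs(); return o['eef_pos'],R.from_quat(np.array(o['eef_rot'])[[1,2,3,0]]),o
E
python3 - <<'E'
from h import *
from cloud import cloud
p,r,o=cur(); print(np.round(r.as_matrix(),3))
for n in('top','scene'):
    q,m=cloud(np.load(n+'0.npz')); q=q[m]
    for nm,b in(('handle',(.2,1.1,-.5,-.28)),('bench',(.3,.95,-.28,.35))):
        k=q[(q[:,0]>b[0])&(q[:,0]<b[1])&(q[:,1]>b[2])&(q[:,1]<b[3])&(q[:,2]>.14)]
        print(n,nm,len(k),k.min(0).round(3) if len(k) else'',k.max(0).round(3) if len(k) else '')
    H,_,_=np.histogram2d(k[:,0],k[:,1],bins=[np.arange(.3,1,.05),np.arange(-.3,.36,.05)]); print(H.astype(int))
E
```

```text
[[ 0.37  -0.     0.929]
 [-0.929  0.002  0.37 ]
 [-0.002 -1.     0.   ]]
top handle 10812 [ 0.429 -0.366  0.14 ] [ 0.844 -0.342  0.381]
top bench 13716 [0.437 0.131 0.14 ] [0.703 0.297 0.499]
[[   0    0    0    0    0    0    0    0    0    0    0    0    0]
 [   0    0    0    0    0    0    0    0    0    0    0    0    0]
 [   0    0    0    0    0    0    0    0    0    0   57    0    0]
 [   0    0    0    0    0    0    0    0   97    0  363   33    0]
 [   0    0    0    0    0    0    0    0    0    0    8  563    0]
 [   0    0    0    0    0    0    0    0    0  588  595    0    0]
 [   0    0    0    0    0    0    0    0    0 2286 1752    0    0]
 [   0    0    0    0    0    0    0    0    0 5774 1548    0    0]
 [   0    0    0    0    0    0    0    0    0   52    0    0    0]
 [   0    0    0    0    0    0    0    0    0    0    0    0    0]
 [   0    0    0    0    0    0    0    0    0    0    0    0    0]
 [   0    0    0    0    0    0    0    0    0    0    0    0    0]
 [   0    0    0    0    0    0    0    0    0    0    0    0    0]]
scene handle 4125 [ 0.4
[... 478 characters left out ...]
 0     0     0     0  1411
   1669]
 [    0     0     0     0     0     0     0     0     0   334  1195   203
    660]
 [    0     0     0     0     0     0     0     0     0  2051  1528     0
      0]
 [    0     0     0     0     0     0     0     0     0  1756  7867   352
      0]
 [    0     0     0     0     0     0     0     0     0     0     0     0
      0]
 [    0     0     0     0     0     0     0     0     0     0     0     0
      0]
 [    0     0     0     0     0     0     0     0     0     0     0     0
      0]
 [    0     0     0     0     0     0     0     0     0     0     0     0
      0]
 [    0     0     0     0     0     0     0     0     0     0     0     0
      0]]
```

```bash
python3 - <<'E'
s=open('h.py').read()
i=s.index('def Rdown');j=s.index('def plan')
s=s[:i]+'''def Rdown(yawz): # tool y (pointing) down, tool z at yaw yawz
    z=np.array([np.cos(yawz),np.sin(yawz),0]); y=np.array([0,0,-1.]); return R.from_matrix(np.c_[np.cross(y,z),y,z])
'''+s[j:]+'''
def to(target,yawz=YM):
    p,r,o=cur(); print('t',round(o['time_s'],2),'p',p.round(4),'F',o['wrist_force'].round(2),'op',round(o['opening'],3)); a,b=plan(p,r,np.array(target),Rdown(yawz)); print('shift',a,'turn',b)
'''
open('h.py','w').write(s)
E
```

Emit:
move_arm(moves=[[0,[0,-0.039,0],[0,0,0]],[0,[0,-0.039,0],[0,0,0]],[0,[0,-0.039,0],[0,0,0]],[0,[0,-0.039,0],[0,0,0]],[0,[0,-0.039,0],[0,0,0]],[0,[-0.0207,0,0.0329],[0,0,0]],[0,[-0.0207,0,0.0329],[0,0,0]],[0,[-0.0207,0,0.0329],[0,0,0]]])

```text
time_s: 0.77
eef_pos: [0.2816, -0.4393, 0.5999]
eef_rot: [-0.585, 0.585, -0.397, 0.398]
wrist_force: [0.7, 0.0, -0.9]
opening: -0.001
```

Emit:
move_arm(moves=[[0,[-0.0207,0,0.0329],[0,0,0]],[0,[-0.0207,0,0.0329],[0,0,0]],[0,[-0.0207,0,0.0329],[0,0,0]],[0,[-0.0207,0,0.0329],[0,0,0]],[0,[-0.0207,0,0.0329],[0,0,0]],[0,[-0.0207,0,0.0329],[0,0,0]],[0,[-0.0207,0,0.0329],[0,0,0]],[0,[-0.0207,0,0.0329],[0,0,0]]])

```text
time_s: 1.43
eef_pos: [0.4654, -0.187, 0.5995]
eef_rot: [-0.585, 0.585, -0.397, 0.397]
wrist_force: [-0.2, -0.6, 0.3]
opening: -0.002
```

Emit:
move_arm(moves=[[0,[-0.0207,0,0.0329],[0,0,0]],[0,[-0.0207,0,0.0329],[0,0,0]],[0,[-0.0207,0,0.0329],[0,0,0]],[0,[-0.0207,0,0.0329],[0,0,0]],[0,[-0.0207,0,0.0329],[0,0,0]],[0,[-0.0207,0,0.0329],[0,0,0]],[0,[-0.0207,0,0.0329],[0,0,0]],[0,[0,0,0],[0,-0.0285,0]]])

```text
time_s: 2.1
eef_pos: [0.6275, 0.0362, 0.5973]
eef_rot: [0.592, -0.591, 0.388, -0.386]
wrist_force: [-0.5, -0.2, -0.6]
opening: 0.0
```

```bash
python3 -c "
from h import *
to(MW(.088,0,.258))"
```

```text
t 2.1 p [0.6275 0.0362 0.5973] F [-0.45 -0.2  -0.58] op 0.0
shift [ 0.0038  0.3393 -0.0034] turn [ 0.0008  0.0054 -0.0035]
```

Emit:
move_arm(moves=[[0,[0.0038,0.04,-0.0034],[0,0.0054,-0.0035]],[0,[0,0.04,0],[0,0,0]],[0,[0,0.04,0],[0,0,0]],[0,[0,0.04,0],[0,0,0]],[0,[0,0.04,0],[0,0,0]],[0,[0,0.04,0],[0,0,0]],[0,[0,0.04,0],[0,0,0]],[0,[0,0.04,0],[0,0,0]]])

```text
time_s: 2.77
eef_pos: [0.6233, 0.0253, 0.2775]
eef_rot: [-0.589, 0.591, -0.389, 0.391]
wrist_force: [0.2, -0.7, -0.6]
opening: 0.0
```

Emit:
move_arm(moves=[[0,[0,0.019,0],[0,0,0]],[0,[0,0,-0.01],[0,0,0]],[0,[0,0,0],[0,0,0]]])

```text
time_s: 3.02
eef_pos: [0.6127, 0.0212, 0.2574]
eef_rot: [-0.588, 0.591, -0.391, 0.389]
wrist_force: [-0.6, -0.8, -0.1]
opening: -0.002
```

```bash
python3 -c "
from h import *
to(MW(.0335+.011,0,.258))
t=shot('top','top1'); s=shot('scene','scene1')
cr=lambda c,u,v:cv2.resize(c['pixels'][v:v+120,u:u+100,::-1],None,fx=4,fy=4,interpolation=cv2.INTER_CUBIC)
cv2.imwrite('pics/c1.png',np.hstack([cr(t,225,160),cr(s,230,210)]))
"
```

```text
t 3.02 p [0.6127 0.0212 0.2574] F [-0.63 -0.79 -0.12] op -0.002
shift [-0.0051 -0.0005 -0.0277] turn [ 0.006  -0.0058  0.    ]
```

View pics/c1.png

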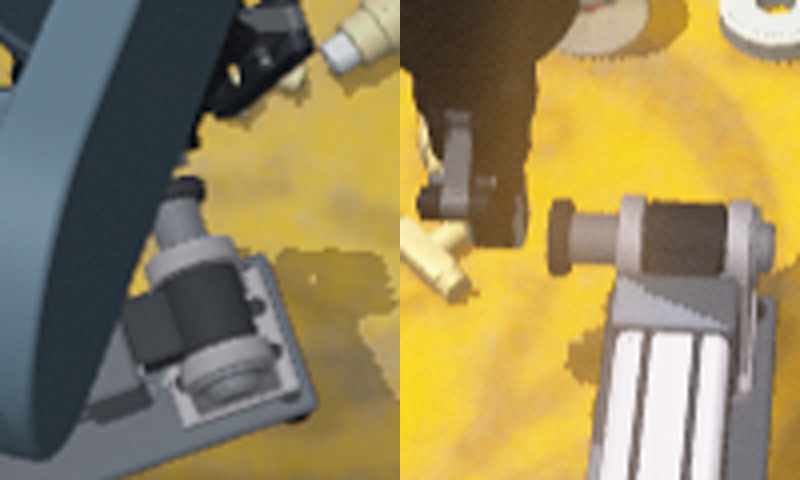

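The gripper tip is level with the head, with a gap of about 9 mm: finger edge at (525,215), head at (550,235) in the crop. I'll push in slowly.

Emit:
move_arm(moves=[[0,[-0.005,0,-0.004],[0.006,-0.0058,0]],[0,[0,0,-0.003],[0,0,0]],[0,[0,0,-0.002],[0,0,0]],[0,[0,0,-0.002],[0,0,0]],[0,[0,0,-0.002],[0,0,0]],[0,[0,0,-0.002],[0,0,0]],[0,[0,0,-0.002],[0,0,0]],[0,[0,0,-0.002],[0,0,0]]])

```text
time_s: 3.78
eef_pos: [0.596, 0.0186, 0.2613]
eef_rot: [0.593, -0.589, 0.385, -0.392]
wrist_force: [4.8, 3.0, -0.3]
opening: -0.001
```

```bash
python3 -c "
from h import *
to(MW(.0335+.011,0,.258))"
```

```text
t 3.78 p [0.596  0.0186 0.2613] F [ 4.76  2.98 -0.32] op -0.001
shift [-0.001   0.0032 -0.0113] turn [-0.0095  0.      0.0042]
```

Emit:
move_arm(moves=[[0,[-0.001,0.002,-0.0015],[0,0,0]],[0,[0,0,-0.0015],[0,0,0]],[0,[0,0,-0.0015],[0,0,0]],[0,[0,0,-0.0015],[0,0,0]],[0,[0,0,-0.001],[0,0,0]],[0,[0,0,-0.001],[0,0,0]]])

```text
time_s: 4.28
eef_pos: [0.5887, 0.0161, 0.2599]
eef_rot: [0.593, -0.589, 0.385, -0.392]
wrist_force: [5.5, 2.9, 1.9]
opening: -0.005
```

Emit:
move_arm(moves=[[0,[0,0,-0.0006],[0,0,0]],[0,[0,0,-0.0006],[0,0,0]],[0,[0,0,-0.0006],[0,0,0]]])

```text
time_s: 4.53
eef_pos: [0.587, 0.0154, 0.2598]
eef_rot: [0.593, -0.589, 0.385, -0.392]
wrist_force: [4.2, 2.1, 2.0]
opening: 0.001
```

Emit:
move_arm(moves=[[0,[0,0,-0.0005],[0,0,0]],[0,[0,0,-0.0005],[0,0,0]]])

```text
time_s: 4.7
eef_pos: [0.5861, 0.015, 0.2599]
eef_rot: [0.593, -0.589, 0.385, -0.392]
wrist_force: [4.4, 2.7, 2.6]
opening: -0.003
```

```bash
python3 -c "
from h import *
to(MW(.0335+.011,0,.258))"
```

```text
t 4.7 p [0.5861 0.015  0.2599] F [4.45 2.71 2.63] op -0.003
shift [-0.0004  0.0018 -0.0008] turn [-0.0103  0.      0.0054]
```

Emit:
move_arm(moves=[[0,[0,0,-0.0004],[0,0,0]],[0,[0,0,-0.0004],[0,0,0]]])

```text
time_s: 4.87
eef_pos: [0.5854, 0.0146, 0.2599]
eef_rot: [0.593, -0.589, 0.385, -0.392]
wrist_force: [4.3, 2.0, 1.4]
opening: -0.002
```

Emit:
move_arm(moves=[[0,[0,0,-0.0004],[0,0,0]],[0,[0,0,-0.0003],[0,0,0]]])

```text
time_s: 5.03
eef_pos: [0.5848, 0.0144, 0.2599]
eef_rot: [0.593, -0.589, 0.385, -0.392]
wrist_force: [5.1, 2.3, 1.7]
opening: -0.005
```

Emit:
move_arm(moves=[[0,[0,0,-0.0004],[0,0,0]],[0,[0,0,-0.0003],[0,0,0]]])

```text
time_s: 5.2
eef_pos: [0.5841, 0.0141, 0.2599]
eef_rot: [0.593, -0.589, 0.385, -0.392]
wrist_force: [4.4, 2.7, 1.2]
opening: -0.0
```

Emit:
move_arm(moves=[[0,[0,0,-0.0004],[0,0,0]],[0,[0,0,-0.0003],[0,0,0]]])

```text
time_s: 5.37
eef_pos: [0.5838, 0.014, 0.2599]
eef_rot: [0.593, -0.588, 0.385, -0.393]
wrist_force: [8.6, 3.5, -0.3]
opening: 0.004
```

Emit:
move_arm(moves=[[0,[0,0,-0.0004],[0,0,0]],[0,[0,0,-0.0003],[0,0,0]]])

```text
time_s: 5.53
eef_pos: [0.5836, 0.0139, 0.26]
eef_rot: [0.594, -0.588, 0.384, -0.393]
wrist_force: [11.2, 4.1, -3.1]
opening: 0.0
```

```bash
python3 -c "
from h import *
p,r,o=cur(); t=p+r.apply([0,.165,0])-[*M0,0]; c,s=np.cos(YM),np.sin(YM)
print('tip in mount',t[0]*c+t[1]*s,-t[0]*s+t[1]*c,t[2], r.as_matrix().round(4))
to(MW(.06,0,.45))"
```

```text
tip in mount 0.044742808877538516 -0.0013584378022496128 0.09502347800715322 [[ 0.3961  0.0148  0.9181]
 [-0.9182 -0.      0.3961]
 [ 0.0059 -0.9999  0.0135]]
t 5.53 p [0.5836 0.0139 0.26  ] F [11.19  4.05 -3.11] op 0.0
shift [ 0.0007 -0.1897  0.0201] turn [-0.0135 -0.0002  0.0059]
```

Emit:
move_arm(moves=[[0,[0.0007,0,0.01],[0,0,0]],[0,[0,-0.001,0.02],[-0.0135,0,0.006]],[0,[0,-0.04,0],[0,0,0]],[0,[0,-0.04,0],[0,0,0]],[0,[0,-0.03,0],[0,0,0]],[0.5,[0,0,0],[0,0,0]]])

```text
time_s: 6.03
eef_pos: [0.6125, 0.0246, 0.3775]
eef_rot: [-0.591, 0.591, -0.387, 0.39]
wrist_force: [1.3, -0.5, 1.2]
opening: 0.129
```

```bash
python3 -c "
from h import *
t=np.load('top0.npz');s=np.load('scene0.npz')
hp=np.array([.5097,-.2002])
for c,u,v in((t,415,292.5),(s,392.5,206)):
    for z in(.070,):
        b=P(c,u,v,z); d=b[:2]-hp; print('bow',b.round(4),np.hypot(*d),np.degrees(np.arctan2(-d[1],-d[0])))
# project hypothesised bow/head for check
print('pix hp top',pix(t,[*hp,.08]),pix(s,[*hp,.08]))
# head-top in pics: top crop (662,103)->, scene crop (547,335)
print('head top from pics',P(t,340+262/4,245+103/4,.08).round(4),P(s,335+147/4,195+35/4,.08).round(4))
to([.5097,-.2002,.29],.4625)
"
```

```text
bow [ 0.4783 -0.2179  0.07  ] 0.036022129930365195 29.37559950458876
bow [ 0.4769 -0.2177  0.07  ] 0.037151910650008245 28.096208983424255
pix hp top [405.05245979 270.42093938] [371.97658375 202.23784685]
head top from pics [ 0.5092 -0.2009  0.08  ] [ 0.5086 -0.1966  0.08  ]
t 6.03 p [0.6125 0.0246 0.3775] F [ 1.27 -0.53  1.2 ] op 0.129
shift [ 0.1652  0.0877 -0.1837] turn [-0.0024 -0.0546  0.0041]
```

Emit:
move_arm(moves=[[0.5,[0.0236,0,-0.0262],[0,0,0]],[0.5,[0.0236,0,-0.0262],[0,0,0]],[0.5,[0.0236,0.005,-0.0262],[0,0,0]],[0.5,[0.0236,0.01,-0.0262],[0,0,0]],[0.5,[0.0236,0.02,-0.0262],[0,0,0]],[0.5,[0.0236,0.02,-0.0262],[0,0,0]],[0.5,[0.0236,0.02,-0.0262],[0,-0.07,0.004]],[0.5,[0,0,0],[0,0,0]]])

```text
time_s: 6.7
eef_pos: [0.5033, -0.2035, 0.2917]
eef_rot: [-0.602, 0.605, -0.374, 0.362]
wrist_force: [0.2, 0.9, -0.8]
opening: 0.5
```

```bash
python3 -c "
from h import *
to([.5095,-.200,.233],.482)
t=shot('top','top2'); s=shot('scene','scene2')
cr=lambda c,u,v:cv2.resize(c['pixels'][v:v+120,u:u+100,::-1],None,fx=4,fy=4,interpolation=cv2.INTER_CUBIC)
cv2.imwrite('pics/c2.png',np.hstack([cr(t,345,215),cr(s,330,140)]))
"
```

```text
t 6.7 p [ 0.5033 -0.2035  0.2917] F [ 0.24  0.91 -0.8 ] op 0.5
shift [0.0004 0.0586 0.0078] turn [ 0.012  -0.0055 -0.0114]
```

View pics/c2.png

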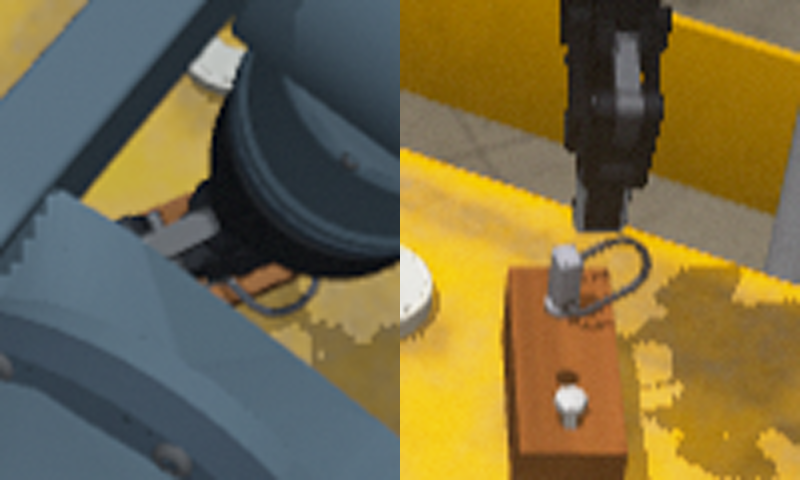

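The gripper is above the hitch pin, with the head at (565,260) and the finger at (600,215). I'll centre it, go down and close.

Emit:
move_arm(moves=[[0.5,[0.0004,0,0.0078],[0.012,-0.0055,-0.0114]],[0.5,[0,0,0],[0,0,0]],[0.5,[0,0.03,0],[0,0,0]],[0.5,[0,0.028,0],[0,0,0]],[0.5,[0,0,0],[0,0,0]]])

```text
time_s: 7.22
eef_pos: [0.5133, -0.1938, 0.2335]
eef_rot: [0.606, -0.605, 0.365, -0.365]
wrist_force: [-1.9, 0.5, -0.4]
opening: 0.496
```

```bash
python3 -c "
from h import *
to([.5095,-.200,.233],.482)"
```

```text
t 7.22 p [ 0.5133 -0.1938  0.2335] F [-1.86  0.48 -0.4 ] op 0.496
shift [ 0.0037  0.0005 -0.0062] turn [-0.0015  0.0034 -0.0019]
```

Emit:
move_arm(moves=[[0.5,[0.0037,0,-0.0062],[0,0.0034,0]],[0.5,[0,0,0],[0,0,0]],[0,[0,0,0],[0,0,0]],[0,[0,0,0],[0,0,0]],[0,[0,0,0],[0,0,0]],[0,[0,0,0],[0,0,0]],[0,[0,0,0],[0,0,0]],[0,[0,0,0],[0,0,0]]])

```text
time_s: 7.88
eef_pos: [0.5111, -0.2021, 0.2396]
eef_rot: [0.606, -0.603, 0.364, -0.369]
wrist_force: [-1.3, 4.9, 9.5]
opening: 0.141
```

```bash
python3 -c "
from h import *
to([.5095,-.200,.233],.482); print(get_obs()['torque'])"
```

```text
t 7.88 p [ 0.5111 -0.2021  0.2396] F [-1.32  4.9   9.52] op 0.141
shift [-0.0026  0.0065 -0.0005] turn [-0.0064 -0.0021  0.0045]
[1.04883513 0.49477476 0.06975863]
```

Emit:
move_arm(moves=[[0,[0,0,0],[0,0,0]],[0,[0,0,0],[0,0,0]]])

```text
time_s: 8.05
eef_pos: [0.5111, -0.2021, 0.2395]
eef_rot: [0.606, -0.603, 0.364, -0.369]
wrist_force: [-2.6, 5.1, 9.0]
opening: 0.146
```

```bash
python3 -c "
from h import *
to([.5095,-.200,.233],.482)
t=shot('top','top3'); s=shot('scene','scene3')
cr=lambda c,u,v:cv2.resize(c['pixels'][v:v+60,u:u+50,::-1],None,fx=8,fy=8,interpolation=cv2.INTER_CUBIC)
cv2.imwrite('pics/c3.png',np.hstack([cr(t,370,245),cr(s,350,180)]))
"
```

```text
t 8.05 p [ 0.5111 -0.2021  0.2395] F [-2.58  5.12  9.01] op 0.146
shift [-0.0026  0.0065 -0.0005] turn [-0.0064 -0.0021  0.0045]
```

View pics/c3.png

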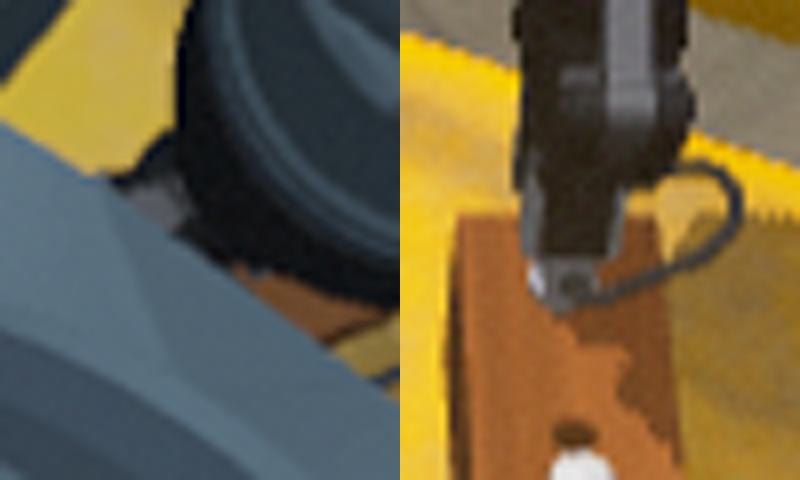

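The grasp looks right, but the fingertips sit on the wire roots: tip at (575,255), wire at (590,290). The upward 9 N says the same. I'll regrip about 4 mm higher, shifted 2.6 mm along the jaw axis.

Emit:
move_arm(moves=[[0.4,[0,0,0],[0,0,0]],[0.4,[0,0,0],[0,0,0]],[0.4,[0.0026,-0.0095,0],[0,0,0]],[0.4,[0,0,0],[0,0,0]],[0,[0,0,0],[0,0,0]],[0,[0,0,0],[0,0,0]],[0,[0,0,0],[0,0,0]],[0,[0,0,0],[0,0,0]]])

```text
time_s: 8.82
eef_pos: [0.5116, -0.204, 0.2478]
eef_rot: [0.606, -0.603, 0.365, -0.368]
wrist_force: [-4.2, 7.6, 12.2]
opening: 0.131
```

Emit:
move_arm(moves=[[0,[0,0,0],[0,0,0]],[0,[0,0,0],[0,0,0]]])

```text
time_s: 8.98
eef_pos: [0.5116, -0.2039, 0.2478]
eef_rot: [0.606, -0.603, 0.365, -0.368]
wrist_force: [-3.9, 6.9, 11.1]
opening: 0.132
```

```bash
python3 -c "
from h import *
to([.5095,-.200,.243],.482);print(get_obs()['torque'])"
```

```text
t 8.98 p [ 0.5116 -0.2039  0.2478] F [-3.92  6.91 11.14] op 0.132
shift [-0.0045  0.0048 -0.0001] turn [-0.0049 -0.002   0.0017]
[ 1.27504799  0.75293643 -0.03451454]
```

Emit:
move_arm(moves=[[0.3,[0,0,0],[0,0,0]],[0.3,[0,0,0],[0,0,0]],[0.3,[-0.004,0,0],[0,0,0]],[0.3,[0,0,0],[0,0,0]],[0.3,[0,0,0],[0,0,0]]])

```text
time_s: 9.4
eef_pos: [0.5097, -0.2012, 0.2468]
eef_rot: [0.605, -0.604, 0.365, -0.369]
wrist_force: [0.8, 0.4, -0.3]
opening: 0.299
```

Emit:
move_arm(moves=[[0,[0,0,0],[0,0,0]],[0,[0,0,0],[0,0,0]],[0,[0,0,0],[0,0,0]],[0,[0,0,0],[0,0,0]],[0,[0,0,0],[0,0,0]]])

```text
time_s: 9.82
eef_pos: [0.5099, -0.2014, 0.2472]
eef_rot: [0.605, -0.604, 0.365, -0.369]
wrist_force: [0.4, 0.8, 1.7]
opening: 0.129
```

Emit:
move_arm(moves=[[0.3,[0,0,0],[0,0,0]],[0.3,[0,0,0],[0,0,0]],[0.3,[0,0.005,0],[0,0,0]],[0,[0,0,0],[0,0,0]],[0,[0,0,0],[0,0,0]],[0,[0,0,0],[0,0,0]],[0,[0,0,0],[0,0,0]],[0,[0,0,0],[0,0,0]]])

```text
time_s: 10.48
eef_pos: [0.5097, -0.2012, 0.2418]
eef_rot: [0.605, -0.604, 0.365, -0.369]
wrist_force: [-1.1, 0.7, -1.9]
opening: 0.134
```

```bash
python3 -c "
from h import *
to([.5095,-.200,.3],.482);print(get_obs()['torque'])
s=shot('scene','scene4')
cr=lambda c,u,v:cv2.resize(c['pixels'][v:v+60,u:u+50,::-1],None,fx=8,fy=8,interpolation=cv2.INTER_CUBIC)
cv2.imwrite('pics/c4.png',cr(s,350,180))
"
```

```text
t 10.48 p [ 0.5097 -0.2012  0.2418] F [-1.14  0.71 -1.91] op 0.134
shift [-0.0009 -0.0582  0.0006] turn [-0.0045 -0.0022  0.0035]
[ 0.16956913  0.10847749 -0.00338688]
```

View pics/c4.png

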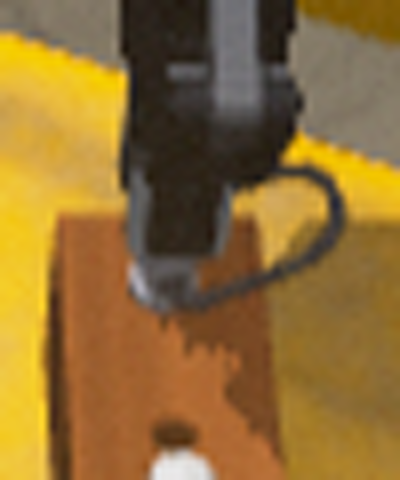

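The grip is centred and nearly force-free: tip at (180,255), collar and wire clear at (165,290). I'll lift it out and look for the hole in the clevis pin.

Emit:
move_arm(moves=[[0,[0,-0.008,0],[0,0,0]],[0,[0,-0.015,0],[0,0,0]],[0,[0,-0.02,0],[0,0,0]],[0,[0,-0.03,0],[0,0,0]],[0,[0,-0.035,0],[0,0,0]],[0,[0,-0.03,0],[0,0,0]],[0,[0,0,0],[-0.0045,0.079,0.0035]],[0,[0,0,0],[0,0,0]]])

```text
time_s: 11.2
eef_pos: [0.5097, -0.2016, 0.3837]
eef_rot: [-0.589, 0.589, -0.389, 0.394]
wrist_force: [-0.4, -0.2, -1.2]
opening: 0.143
```

```bash
python3 -c "
from h import *
to([*MW(-.038,0,0)[:2],.352]);print(get_obs()['torque'],MW(-.038,0,0))
t=shot('top','top5'); s=shot('scene','scene5')
print(pix(t,MW(-.038,0,.105)),pix(s,MW(-.038,0,.105)),pix(t,MW(-.028,0,.105)),pix(s,MW(-.052,0,.105)))
cr=lambda c,p:cv2.resize(c['pixels'][int(p[1])-20:int(p[1])+20,int(p[0])-20:int(p[0])+20,::-1],None,fx=10,fy=10,interpolation=cv2.INTER_CUBIC)
cv2.imwrite('pics/c5.png',np.vstack([np.hstack([cr(t,pix(t,MW(-.038,0,.105))),cr(s,pix(s,MW(-.038,0,.105)))])]))
"
```

```text
t 11.2 p [ 0.5097 -0.2016  0.3837] F [-0.43 -0.18 -1.19] op 0.143
shift [-0.1698  0.0309  0.071 ] turn [-0.0039 -0.0094  0.0063]
[-0.00551093  0.00765011 -0.04788425] [ 0.50951165 -0.01765998  0.        ]
[284.28165207 259.95450367] [326.54629414 266.90965388] [282.11846709 253.70370285] [335.79780319 267.36807715]
```

View pics/c5.png

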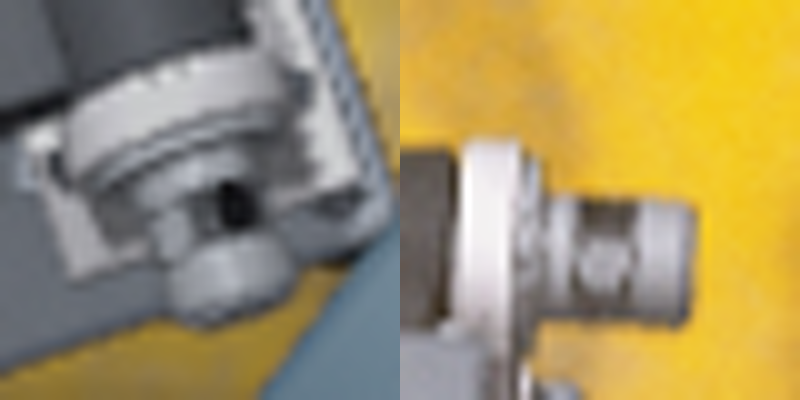

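The hole mouth is dark at (238,205) in the top crop, right of the pin's centre. In the scene crop it is on the far side, rows 200–235. So it leans toward mount -y by about 3 mm. Next I'll move above it.

Emit:
move_arm(moves=[[0,[-0.0334,0,0.0142],[0,0,0]],[0,[-0.0334,0,0.0142],[0,0,0]],[0,[-0.0334,0,0.0142],[0,0,0]],[0,[-0.0334,0,0.0142],[0,0,0]],[0,[-0.0332,0,0.0142],[0,-0.0094,0.0063]],[0,[0,0.015,0],[0,0,0]],[0,[0,0,0],[0,0,0]],[0,[0,0,0],[0,0,0]]])

```text
time_s: 11.97
eef_pos: [0.5087, -0.0194, 0.3633]
eef_rot: [0.592, -0.591, 0.39, -0.384]
wrist_force: [0.0, -1.0, -0.8]
opening: 0.142
```

```bash
python3 -c "
from h import *
to(MW(-.038,-.003,.340));print(get_obs()['torque'])
s=shot('scene','scene6');t=shot('top','top6')
print(pix(s,MW(-.038,0,.105)))
cr=lambda c,u,v:cv2.resize(c['pixels'][v:v+60,u:u+50,::-1],None,fx=8,fy=8,interpolation=cv2.INTER_CUBIC)
cv2.imwrite('pics/c6.png',np.hstack([cr(s,300,222),cr(t,260,220)]))
"
```

```text
t 11.97 p [ 0.5087 -0.0194  0.3633] F [ 0.01 -0.97 -0.83] op 0.142
shift [0.0019 0.0233 0.0015] turn [ 0.0028  0.0048 -0.0078]
[-0.03824707 -0.01750579 -0.03273547]
[326.54629414 266.90965388]
```

View pics/c6.png

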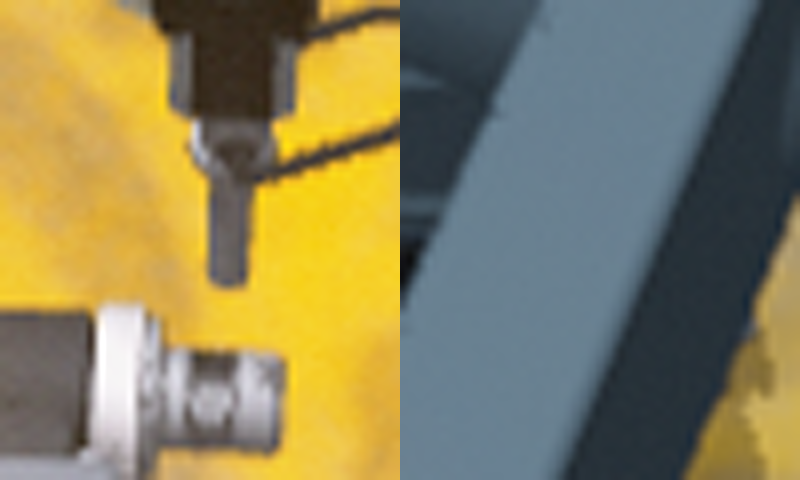

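The tip is at (229,285) and the hole at (213,400) in the crop, at about 5 px per mm. That puts the tip roughly 3 mm toward -x of the hole. I'll measure it at sub-pixel level.

```bash
python3 -c "
from h import *
s=np.load('scene6.npz')
g=s['pixels'].astype(int)
for v in (248,252,255): print(v,[tuple(g[v,u]) [2] for u in range(320,340)])
for v in (267,269,270,271,272,273,275): print(v,[tuple(g[v,u]) [0] for u in range(316,338)])
p,r,o=cur(); tip=p+r.apply([0,.2298,0]); print('tip',tip, pix(s,tip), pix(s,MW(-.038,0,.105)),pix(s,MW(-.052,0,.095)),pix(s,MW(-.028,0,.095)))
print(pix(s,MW(-.038,-.003,.134))-pix(s,MW(-.039,-.003,.134)))
"
```

```text
248 [np.int64(65), np.int64(71), np.int64(75), np.int64(73), np.int64(78), np.int64(78), np.int64(98), np.int64(88), np.int64(91), np.int64(93), np.int64(90), np.int64(58), np.int64(28), np.int64(33), np.int64(31), np.int64(32), np.int64(28), np.int64(23), np.int64(26), np.int64(21)]
252 [np.int64(61), np.int64(67), np.int64(59), np.int64(55), np.int64(51), np.int64(60), np.int64(105), np.int64(103), np.int64(97), np.int64(90), np.int64(85), np.int64(52), np.int64(35), np.int64(37), np.int64(34), np.int64(37), np.int64(33), np.int64(29), np.int64(24), np.int64(19)]
255 [np.int64(88), np.int64(90), np.int64(77), np.int64(74), np.int64(62), np.int64(69), np.int64(103), np.int64(103), np.int64(96), np.int64(90), np.int64(85), np.int64(56), np.int64(50), np.int64(45), np.int64(52), np.int64(39), np.int64(34), np.int64(31), np.int64(36), np.int64(36)]
267 [np.int64(246), np.int64(212), np.int64(175), np.int64(175), np.int64(135), np.int64(196), np.int64(197), np.int64(151), np.int64(86), np.int64(79), np.int64(88), np.int64(84), np.int64(85), np.int64(113), np.int64(191), np.int64(192), n
[... 1576 characters left out ...]
4(171), np.int64(172), np.int64(176), np.int64(140), np.int64(154), np.int64(181), np.int64(182), np.int64(180), np.int64(177), np.int64(140), np.int64(198), np.int64(242), np.int64(243)]
275 [np.int64(222), np.int64(146), np.int64(126), np.int64(116), np.int64(119), np.int64(137), np.int64(136), np.int64(102), np.int64(96), np.int64(115), np.int64(112), np.int64(113), np.int64(93), np.int64(130), np.int64(147), np.int64(146), np.int64(146), np.int64(148), np.int64(113), np.int64(188), np.int64(241), np.int64(242)]
tip [ 0.50868719 -0.01934724  0.13490594] [327.96766259 253.75854944] [326.54629414 266.90965388] [335.58032695 271.41346642] [319.86710263 270.63261775]
[-0.67683712 -0.03321066]
```

Emit:
move_arm(moves=[[0,[0.0019,0.01,0.0024],[0.0028,0.0048,-0.0078]],[0,[0,0.01,0],[0,0,0]],[0,[0,0.005,0],[0,0,0]],[0,[0,0,0],[0,0,0]],[0,[0,0,0],[0,0,0]]])

```text
time_s: 12.48
eef_pos: [0.5122, -0.0209, 0.3396]
eef_rot: [0.591, -0.59, 0.388, -0.39]
wrist_force: [-0.1, 0.4, -0.5]
opening: 0.139
```

```bash
cat >> h.py <<'E'
def tipm():
    p,r,o=cur(); t=p+r.apply([0,.2298,0])-[*M0,0]; c,s=np.cos(YM),np.sin(YM); F=o['wrist_force']
    print('t',round(o['time_s'],2),'tip mount mm',np.round(1000*np.array([t[0]*c+t[1]*s,-t[0]*s+t[1]*c,t[2]]),2),'F mount',np.round([F[0]*c+F[1]*s,-F[0]*s+F[1]*c,F[2]],1),'op',round(o['opening'],3))
E
python3 -c "
from h import *
to(MW(-.038,-.003,.334)); tipm()
s=shot('scene','scene7'); g=s['pixels'].astype(int)
for v in (253,256,259,260,261,262,263,264,265): print(v,g[v,318:338,2].tolist())
"
```

```text
t 12.48 p [ 0.5122 -0.0209  0.3396] F [-0.1   0.4  -0.53] op 0.139
shift [-0.001   0.0056 -0.0011] turn [-0.0023 -0.0028  0.0012]
t 12.48 tip mount mm [-36.33  -4.33 109.79] F mount [ 0.1  0.4 -0.5] op 0.139
253 [70, 66, 67, 68, 70, 80, 86, 89, 85, 80, 67, 53, 50, 49, 46, 36, 38, 31, 39, 31]
256 [75, 83, 84, 87, 82, 93, 103, 90, 96, 93, 77, 58, 57, 57, 52, 45, 41, 33, 29, 26]
259 [71, 77, 77, 73, 78, 99, 106, 104, 92, 89, 68, 50, 55, 59, 56, 52, 49, 47, 36, 37]
260 [93, 75, 74, 72, 73, 97, 102, 103, 92, 92, 65, 50, 54, 54, 60, 51, 47, 44, 43, 35]
261 [96, 108, 76, 61, 67, 92, 103, 103, 93, 92, 68, 53, 52, 53, 55, 55, 45, 45, 50, 42]
262 [135, 165, 69, 63, 62, 96, 103, 96, 93, 89, 66, 52, 53, 50, 56, 48, 42, 46, 47, 45]
263 [166, 195, 70, 77, 67, 94, 102, 97, 94, 92, 62, 52, 56, 54, 51, 51, 51, 49, 42, 41]
264 [186, 202, 80, 77, 69, 82, 104, 97, 94, 85, 56, 50, 45, 50, 50, 52, 55, 53, 40, 43]
265 [203, 199, 104, 116, 143, 115, 93, 89, 90, 98, 72, 67, 72, 75, 62, 69, 65, 54, 45, 41]
```

Emit:
move_arm(moves=[[0,[-0.0013,0,-0.001],[-0.0023,-0.0028,0.0012]],[0,[0,0.002,0],[0,0,0]],[0,[0,0.002,0],[0,0,0]],[0,[0,0.001,0],[0,0,0]],[0,[0,0.001,0],[0,0,0]]])

```text
time_s: 12.95
eef_pos: [0.5109, -0.0196, 0.3339]
eef_rot: [0.591, -0.591, 0.388, -0.389]
wrist_force: [-0.1, -0.1, 2.9]
opening: 0.142
```

```bash
python3 -c "
from h import *
tipm()"
```

```text
t 12.95 tip mount mm [-37.26  -2.57 104.11] F mount [-0.1 -0.1  2.9] op 0.142
```

Emit:
move_arm(moves=[[0,[0,0.0008,0],[0,0,0]],[0,[0,0,0],[0,0,0]]])

```text
time_s: 13.12
eef_pos: [0.5112, -0.0197, 0.3339]
eef_rot: [0.591, -0.591, 0.387, -0.389]
wrist_force: [-1.2, 0.6, 4.1]
opening: 0.141
```

```bash
python3 -c "
from h import *
tipm();print(get_obs()['torque'])"
```

```text
t 13.12 tip mount mm [-36.73  -2.89 104.05] F mount [-0.8  1.   4.1] op 0.141
[0.15802109 0.19556273 0.08083485]
```

Emit:
move_arm(moves=[[0,[0.0007,0,-0.0004],[0,0,0]],[0,[0.0007,0.0003,0],[0,0,0]],[0,[0.0007,0.0003,0],[0,0,0]]])

```text
time_s: 13.37
eef_pos: [0.5117, -0.0214, 0.3335]
eef_rot: [0.592, -0.59, 0.388, -0.389]
wrist_force: [-2.0, 4.2, 9.6]
opening: 0.135
```

```bash
python3 -c "
from h import *
tipm();print(get_obs()['torque'])"
```

```text
t 13.37 tip mount mm [-36.94  -4.43 103.67] F mount [-0.1  4.6  9.6] op 0.135
[ 0.96798076  0.35085648 -0.01266854]
```

```bash
python3 -c "
from h import *
for n in('top5','scene5'):
    c=np.load(n+'.npz'); g=c['pixels'].mean(2).astype(np.float32)
    print(n,'cols x=-30..-52 step2; rows angle deg toward +y')
    for a in range(-80,81,10):
        r=np.radians(a); row=[]
        for x in range(-30,-54,-2):
            u,v=pix(c,MW(x/1e3,.01*np.sin(r),.095+.01*np.cos(r))); row.append(int(cv2.getRectSubPix(g,(1,1),(float(u),float(v)))[0,0]))
        print(a,row)
"
```

```text
top5 cols x=-30..-52 step2; rows angle deg toward +y
-80 [80, 85, 83, 101, 119, 99, 108, 104, 99, 89, 91, 99]
-70 [82, 87, 83, 88, 109, 100, 103, 104, 104, 97, 93, 95]
-60 [91, 97, 84, 76, 93, 89, 94, 108, 112, 111, 101, 90]
-50 [107, 117, 86, 61, 63, 68, 86, 115, 125, 125, 113, 88]
-40 [131, 136, 89, 42, 36, 38, 77, 126, 137, 136, 124, 94]
-30 [148, 147, 83, 23, 24, 24, 73, 140, 149, 146, 135, 105]
-20 [145, 156, 78, 18, 24, 24, 77, 159, 157, 157, 145, 110]
-10 [158, 164, 106, 54, 50, 49, 95, 157, 168, 168, 151, 107]
0 [172, 182, 116, 73, 76, 89, 110, 173, 182, 179, 162, 112]
10 [158, 171, 112, 84, 84, 89, 115, 173, 172, 171, 155, 112]
20 [146, 161, 128, 121, 132, 125, 123, 157, 160, 161, 141, 111]
30 [138, 155, 137, 144, 148, 147, 134, 146, 154, 153, 133, 103]
40 [132, 148, 131, 134, 146, 150, 137, 135, 146, 146, 126, 96]
50 [122, 134, 110, 125, 133, 141, 115, 130, 134, 133, 113, 98]
60 [108, 118, 94, 113, 113, 116, 89, 115, 122, 119, 97, 99]
70 [100, 104, 93, 103, 113, 99, 93, 107, 110, 107, 92, 105]
80 [96, 97, 93, 100, 115, 97, 99, 107, 104, 97, 92, 110]
scene5 cols x=-30..-52 s
[... 408 characters left out ...]
3, 160, 162]
-20 [156, 151, 108, 112, 122, 116, 136, 166, 167, 164, 156, 160]
-10 [167, 152, 74, 73, 86, 84, 121, 172, 173, 170, 151, 158]
0 [184, 161, 78, 71, 79, 75, 122, 186, 184, 181, 150, 157]
10 [197, 169, 92, 81, 88, 84, 144, 196, 195, 191, 156, 158]
20 [204, 173, 114, 111, 111, 107, 156, 201, 201, 199, 157, 157]
30 [200, 179, 134, 167, 160, 157, 145, 202, 202, 200, 154, 157]
40 [191, 178, 159, 174, 172, 176, 135, 191, 192, 192, 150, 157]
50 [176, 164, 155, 168, 168, 162, 145, 178, 179, 177, 137, 155]
60 [160, 146, 124, 156, 157, 130, 135, 162, 163, 160, 128, 151]
70 [141, 132, 95, 123, 125, 104, 120, 143, 144, 143, 113, 146]
80 [125, 120, 87, 92, 96, 90, 108, 126, 127, 125, 101, 150]
```

```bash
python3 -c "
from h import *
s=np.load('scene6.npz'); g=s['pixels'].astype(int)
tip=np.array([.50869,-.01935,.1349]); ym=np.array([-np.sin(YM),np.cos(YM),0]); tr=(tip-[*M0,0])@ym; print('kin y',tr)
for r,z in((.0033,0),(.004,.0007),(-.004,0)): print(pix(s,tip+ym*r+[0,0,z]))
for v in range(252,264): print(v,g[v,324:334].mean(1).astype(int)*0 if 0 else g[v,324:334,0].tolist())
print('row/mm y',pix(s,tip+ym*.001)-pix(s,tip),'z',pix(s,tip+[0,0,.001])-pix(s,tip))
"
```

```text
kin y -0.0012259987810144645
[327.86612328 255.49255602]
[327.85534245 255.55941029]
[328.08782548 251.67064101]
252 [239, 241, 110, 109, 104, 101, 97, 205, 246, 245]
253 [241, 240, 111, 107, 102, 97, 104, 224, 246, 246]
254 [238, 228, 110, 113, 106, 100, 100, 222, 246, 246]
255 [234, 214, 111, 110, 106, 100, 99, 221, 246, 246]
256 [232, 229, 112, 106, 105, 102, 95, 234, 244, 245]
257 [232, 236, 185, 132, 102, 125, 152, 242, 244, 246]
258 [232, 239, 234, 224, 217, 223, 229, 244, 245, 246]
259 [231, 237, 241, 244, 244, 245, 245, 245, 245, 244]
260 [230, 237, 241, 242, 245, 245, 245, 245, 245, 244]
261 [228, 235, 240, 244, 244, 245, 245, 245, 244, 244]
262 [232, 238, 241, 243, 244, 244, 245, 245, 245, 244]
263 [233, 239, 240, 242, 243, 244, 245, 245, 245, 244]
row/mm y [-0.03041242  0.52427839] z [ 0.01523772 -0.43216423]
```

```bash
python3 -c "
from h import *
from cloud import cloud
c,s=np.cos(YM),np.sin(YM)
for n,rows in(('scene6',range(246,257)),('scene7',range(252,264))):
    q,m=cloud(np.load(n+'.npz'))
    L=[]
    for v in rows:
        for u in range(323,331):
            p=q[v,u]-[*M0,0]
            a=np.array([p[0]*c+p[1]*s,-p[0]*s+p[1]*c,p[2]])*1e3
            if abs(a[1])<15: L.append([v,*a])
    L=np.array(L); print(n,len(L),'y front surface median',np.median(L[:,2]),'std',L[:,2].std(),'zmin rows'); 
    print([(int(v),L[L[:,0]==v][:,3].mean().round(1)) for v in rows])
tipm()
"
```

```text
scene6 55 y front surface median 4.7560368273995675 std 1.0391482662784266 zmin rows
[(246, np.float64(159.4)), (247, np.float64(157.2)), (248, np.float64(155.1)), (249, np.float64(152.8)), (250, np.float64(150.5)), (251, np.float64(148.7)), (252, np.float64(146.1)), (253, np.float64(144.6)), (254, np.float64(142.9)), (255, np.float64(139.7)), (256, np.float64(137.2))]
scene7 71 y front surface median -0.09402878304410646 std 3.3750877103498564 zmin rows
[(252, np.float64(148.2)), (253, np.float64(137.0)), (254, np.float64(134.2)), (255, np.float64(131.6)), (256, np.float64(130.6)), (257, np.float64(127.8)), (258, np.float64(124.7)), (259, np.float64(123.3)), (260, np.float64(120.6)), (261, np.float64(118.4)), (262, np.float64(117.4)), (263, np.float64(113.9))]
t 13.37 tip mount mm [-36.94  -4.43 103.67] F mount [-0.1  4.6  9.6] op 0.135
```

Emit:
move_arm(moves=[[0,[0,-0.005,0],[0,0,0]],[0,[0.0005,0,0],[0,0,0]],[0,[0,0,0],[0,0,0]]])

```text
time_s: 13.62
eef_pos: [0.5116, -0.0224, 0.3375]
eef_rot: [0.591, -0.591, 0.388, -0.389]
wrist_force: [0.4, 0.3, 0.1]
opening: 0.138
```

```bash
python3 -c "
from h import *
tipm(); s=shot('scene','scene8'); g=s['pixels'].astype(int)
p,r,o=cur(); print(pix(s,p+r.apply([0,.2298,0])),pix(s,MW(-.038,0,.105)))
cv2.imwrite('pics/c8.png',cv2.resize(s['pixels'][235:285,300:350,::-1],None,fx=12,fy=12,interpolation=cv2.INTER_CUBIC))
"
```

```text
t 13.62 tip mount mm [-37.76  -5.45 107.73] F mount [0.5 0.1 0.1] op 0.138
[326.69490762 263.10417636] [326.54629414 266.90965388]
```

View pics/c8.png

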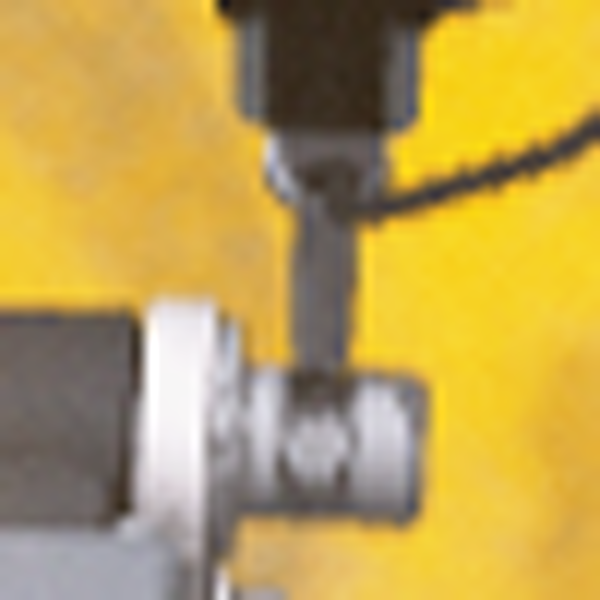

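The shank (centre column 322) lines up with the hole (column 320) along x. The tip, at row 372, is just above the mouth on the far side. I'll shift 1.2 mm back toward +y and try lowering it.

Emit:
move_arm(moves=[[0,[-0.0012,0,0.0002],[0,0,0]],[0,[0,0.002,0],[0,0,0]],[0,[0,0.001,0],[0,0,0]],[0,[0,0.001,0],[0,0,0]],[0,[0,0.0005,0],[0,0,0]],[0,[0,0,0],[0,0,0]]])

```text
time_s: 14.17
eef_pos: [0.5115, -0.0211, 0.3335]
eef_rot: [0.591, -0.591, 0.388, -0.389]
wrist_force: [-0.4, 0.9, 3.6]
opening: 0.139
```

```bash
python3 -c "
from h import *
tipm();print(get_obs()['torque'])"
```

```text
t 14.17 tip mount mm [-37.12  -4.23 103.74] F mount [-0.   1.   3.6] op 0.139
[0.10334772 0.1642021  0.01597663]
```

Emit:
move_arm(moves=[[0,[0,-0.003,0],[0,0,0]],[0,[0.001,0,-0.0006],[0,0,0]],[0,[0,0.001,0],[0,0,0]],[0,[0,0.001,0],[0,0,0]],[0,[0,0.001,0],[0,0,0]],[0,[0,0.0003,0],[0,0,0]],[0,[0,0,0],[0,0,0]]])

```text
time_s: 14.75
eef_pos: [0.5112, -0.0222, 0.3329]
eef_rot: [0.591, -0.591, 0.388, -0.389]
wrist_force: [0.1, 0.2, 1.6]
opening: 0.143
```

```bash
python3 -c "
from h import *
tipm();print(get_obs()['torque'])"
```

```text
t 14.75 tip mount mm [-37.98  -5.12 103.1 ] F mount [0.1 0.2 1.6] op 0.143
[ 0.04592433  0.05933065 -0.07554825]
```

Emit:
move_arm(moves=[[0,[0,0.0008,0],[0,0,0]],[0,[0,0.0008,0],[0,0,0]],[0,[0,0,0],[0,0,0]]])

```text
time_s: 15.0
eef_pos: [0.511, -0.0223, 0.3308]
eef_rot: [0.591, -0.591, 0.388, -0.389]
wrist_force: [1.8, 0.1, -0.7]
opening: 0.138
```

```bash
python3 -c "
from h import *
tipm();print(get_obs()['torque'])"
```

```text
t 15.0 tip mount mm [-38.26  -5.07 101.01] F mount [ 1.7 -0.6 -0.7] op 0.138
[-0.15978539 -0.10337208 -0.0305766 ]
```

The tip has dropped into the mouth: z is 101.0 with no resistance. I'll continue until it binds.

Emit:
move_arm(moves=[[0,[0,0.001,0],[0,0,0]],[0,[0,0.001,0],[0,0,0]],[0,[0,0.0007,0],[0,0,0]],[0,[0,0,0],[0,0,0]]])

```text
time_s: 15.33
eef_pos: [0.5111, -0.0222, 0.3282]
eef_rot: [0.591, -0.591, 0.388, -0.389]
wrist_force: [0.2, -0.1, -1.3]
opening: 0.144
```

```bash
python3 -c "
from h import *
tipm();print(get_obs()['torque'])"
```

```text
t 15.33 tip mount mm [-38.23  -4.97  98.36] F mount [ 0.2 -0.2 -1.3] op 0.144
[-0.16879377 -0.14391816  0.02016814]
```

Emit:
move_arm(moves=[[0,[-0.0007,0.0004,0],[0,0,0]],[0,[-0.0007,0.0004,0],[0,0,0]],[0,[-0.0006,0.0004,0],[0,0,0]],[0,[0,0,0],[0,0,0]]])

```text
time_s: 15.67
eef_pos: [0.5106, -0.0207, 0.3277]
eef_rot: [0.591, -0.591, 0.387, -0.389]
wrist_force: [2.2, -3.4, 1.5]
opening: 0.137
```

```bash
python3 -c "
from h import *
tipm();print(get_obs()['torque'])"
```

```text
t 15.67 tip mount mm [-37.83  -3.74  97.87] F mount [ 0.7 -4.   1.5] op 0.137
[-0.81446322 -0.30057997 -0.04532793]
```

Emit:
move_arm(moves=[[0,[-0.0007,0.0005,0],[0,0,0]],[0,[-0.0007,0.0005,0],[0,0,0]],[0,[0,0.001,0],[0,0,0]],[0,[0,0.001,0],[0,0,0]],[0,[0,0,0],[0,0,0]]])

```text
time_s: 16.08
eef_pos: [0.5105, -0.0197, 0.3256]
eef_rot: [0.591, -0.591, 0.387, -0.39]
wrist_force: [1.3, -5.0, 5.6]
opening: 0.139
```

```bash
python3 -c "
from h import *
tipm();print(get_obs()['torque'])"
```

```text
t 16.08 tip mount mm [-37.19  -3.11  95.81] F mount [-0.8 -5.1  5.6] op 0.139
[-1.12123204 -0.20418921  0.05488339]
```

Emit:
move_arm(moves=[[0,[-0.0008,0,-0.0006],[0,0,0]],[0,[-0.0008,0,0],[0,0,0]],[0,[0,0.001,0],[0,0,0]],[0,[0,0.001,0],[0,0,0]],[0,[0,0,0],[0,0,0]]])

```text
time_s: 16.5
eef_pos: [0.51, -0.0188, 0.3248]
eef_rot: [0.591, -0.591, 0.386, -0.391]
wrist_force: [1.0, -4.6, 10.9]
opening: 0.136
```

```bash
python3 -c "
from h import *
tipm();print(get_obs()['torque'])"
```

```text
t 16.5 tip mount mm [-36.91  -2.6   94.99] F mount [-0.9 -4.6 10.9] op 0.136
[-1.37469326 -0.30368871 -0.01487885]
```

Emit:
move_arm(moves=[[0,[-0.0008,-0.0012,-0.0004],[0,0,0]],[0,[-0.0008,0,0],[0,0,0]],[0,[-0.0005,0,0],[0,0,0]],[0,[0,0,0],[0,0,0]]])

```text
time_s: 16.83
eef_pos: [0.5082, -0.0169, 0.3248]
eef_rot: [0.591, -0.591, 0.386, -0.39]
wrist_force: [2.3, -6.3, 3.4]
opening: 0.137
```

```bash
python3 -c "
from h import *
tipm();to(MW(-.0375,0,.32));print(get_obs()['torque'])"
```

```text
t 16.83 tip mount mm [-3.813e+01  8.000e-02  9.497e+01] F mount [-0.3 -6.7  3.4] op 0.137
t 16.83 p [ 0.5082 -0.0169  0.3248] F [ 2.32 -6.25  3.44] op 0.137
shift [0.0012 0.0048 0.0014] turn [-0.0033  0.0006  0.0048]
[-1.29924835 -0.48076612 -0.0112198 ]
```

Emit:
move_arm(moves=[[0,[0,0.001,0],[0,0,0]],[0,[0,0.001,0],[0,0,0]],[0,[0,0.001,0],[0,0,0]],[0,[0,0,0],[0,0,0]]])

```text
time_s: 17.17
eef_pos: [0.5079, -0.0166, 0.321]
eef_rot: [0.591, -0.591, 0.387, -0.39]
wrist_force: [2.4, -5.8, 0.9]
opening: 0.147
```

```bash
python3 -c "
from h import *
tipm();print(get_obs()['torque'])"
```

```text
t 17.17 tip mount mm [-38.47   0.86  91.23] F mount [-0.1 -6.2  0.9] op 0.147
[-1.1374078  -0.56695675 -0.0013377 ]
```

Emit:
move_arm(moves=[[0,[0.0008,0.001,0],[0,0,0]],[0,[0,0.0015,0],[0,0,0]],[0,[0,0.0015,0],[0,0,0]],[0,[0,0,0],[0,0,0]]])

```text
time_s: 17.5
eef_pos: [0.5079, -0.017, 0.3164]
eef_rot: [0.591, -0.591, 0.387, -0.389]
wrist_force: [1.9, -4.4, 0.9]
opening: 0.137
```

```bash
python3 -c "
from h import *
tipm();print(get_obs()['torque'])"
```

```text
t 17.5 tip mount mm [-38.82   0.79  86.6 ] F mount [ 0.  -4.8  0.9] op 0.137
[-1.04305148 -0.65146027 -0.01503526]
```

Emit:
move_arm(moves=[[0,[0.0006,0.001,0],[0,0,0]],[0,[0,0.0015,0],[0,0,0]],[0,[0,0.0015,0],[0,0,0]],[0,[0,0.0015,0],[0,0,0]],[0,[0,0.0015,0],[0,0,0]],[0,[0,0.0015,0],[0,0,0]]])

```text
time_s: 18.0
eef_pos: [0.5081, -0.0174, 0.3079]
eef_rot: [0.591, -0.591, 0.388, -0.389]
wrist_force: [3.3, -2.9, 2.7]
opening: 0.138
```

```bash
python3 -c "
from h import *
tipm();to(MW(-.0385,.001,.30));print(get_obs()['torque'])"
```

```text
t 18.0 tip mount mm [-38.82   0.5   78.13] F mount [ 1.9 -3.9  2.7] op 0.138
t 18.0 p [ 0.5081 -0.0174  0.3079] F [ 3.28 -2.88  2.71] op 0.138
shift [-0.0002  0.0079  0.0007] turn [-0.0015  0.0007  0.0013]
[-0.78748707 -0.71812902 -0.00204381]
```

Emit:
move_arm(moves=[[0,[0.0004,0.0013,0.0005],[0,0,0]],[0,[0,0.0013,0],[0,0,0]],[0,[0,0.0013,0],[0,0,0]],[0,[0,0.001,0],[0,0,0]],[0,[0,0.0007,0],[0,0,0]],[0,[0,0.0005,0],[0,0,0]]])

```text
time_s: 18.5
eef_pos: [0.5086, -0.0175, 0.3017]
eef_rot: [0.591, -0.591, 0.388, -0.389]
wrist_force: [4.2, -3.6, 2.5]
opening: 0.14
```

```bash
python3 -c "
from h import *
tipm();print(get_obs()['torque'])"
```

```text
t 18.5 tip mount mm [-38.57   0.3   71.95] F mount [ 2.4 -4.9  2.5] op 0.14
[-0.61633833 -0.58038987  0.00572522]
```

Emit:
move_arm(moves=[[0,[0.0004,0.0007,0.0005],[0,0,0]],[0,[0,0.0005,0],[0,0,0]],[0,[0,0.0004,0],[0,0,0]]])

```text
time_s: 18.75
eef_pos: [0.5091, -0.0176, 0.3001]
eef_rot: [0.591, -0.591, 0.388, -0.389]
wrist_force: [2.5, -1.4, 2.1]
opening: 0.136
```

Emit:
move_arm(moves=[[0,[0,0.0005,0],[0,0,0]],[0,[0,0.0004,0],[0,0,0]],[0,[0,0,0],[0,0,0]]])

```text
time_s: 19.0
eef_pos: [0.5093, -0.0176, 0.2999]
eef_rot: [0.591, -0.591, 0.388, -0.389]
wrist_force: [0.4, -1.2, 6.8]
opening: 0.137
```

```bash
python3 -c "
from h import *
tipm();print(get_obs()['torque'])"
```

```text
t 19.0 tip mount mm [-3.790e+01 -5.000e-02  7.012e+01] F mount [-0.1 -1.3  6.8] op 0.137
[-0.27076356 -0.07534085  0.01215582]
```

The collar is seated: tip at 70.1 mm against about 70–71 expected, with the force rising to 6.8 N. Now I'll release, rise, shut the fingers and go over the bow.

Emit:
move_arm(moves=[[0.3,[0,-0.0012,0],[0,0,0]],[0.3,[0,0,0],[0,0,0]],[0.3,[0,0,0],[0,0,0]],[0.3,[0,-0.01,0],[0,0,0]],[0.3,[0,-0.02,0],[0,0,0]],[0.3,[0,-0.02,0],[0,0,0]],[0,[0,-0.005,-0.02],[0,0,0]],[0,[0,0,-0.021],[0,0,0]]])

```text
time_s: 19.67
eef_pos: [0.4721, -0.034, 0.3581]
eef_rot: [0.592, -0.591, 0.386, -0.39]
wrist_force: [0.1, -0.4, 0.0]
opening: 0.027
```

Emit:
move_arm(moves=[[0,[0,0,0],[0,0,0]],[0,[0,0,0],[0,0,0]]])

```text
time_s: 19.83
eef_pos: [0.471, -0.034, 0.356]
eef_rot: [0.591, -0.591, 0.388, -0.389]
wrist_force: [0.0, -0.7, 0.6]
opening: -0.002
```

```bash
python3 -c "
from h import *
tipm();to(MW(-.079,0,.317))
s=shot('scene','scene9')
print(pix(s,MW(-.075,0,.129)),pix(s,MW(-.079,0,.17)))
cv2.imwrite('pics/c9.png',cv2.resize(s['pixels'][225:285,300:375,::-1],None,fx=10,fy=10,interpolation=cv2.INTER_CUBIC))
"
```

```text
t 19.83 tip mount mm [-79.5   -0.   126.19] F mount [-0.2 -0.6  0.6] op -0.002
t 19.83 p [ 0.471 -0.034  0.356] F [ 0.03 -0.68  0.6 ] op -0.002
shift [0.0002 0.039  0.0008] turn [-0.0014 -0.0003  0.0009]
[351.88782965 258.11761151] [356.29578582 240.09026252]
```

View pics/c9.png

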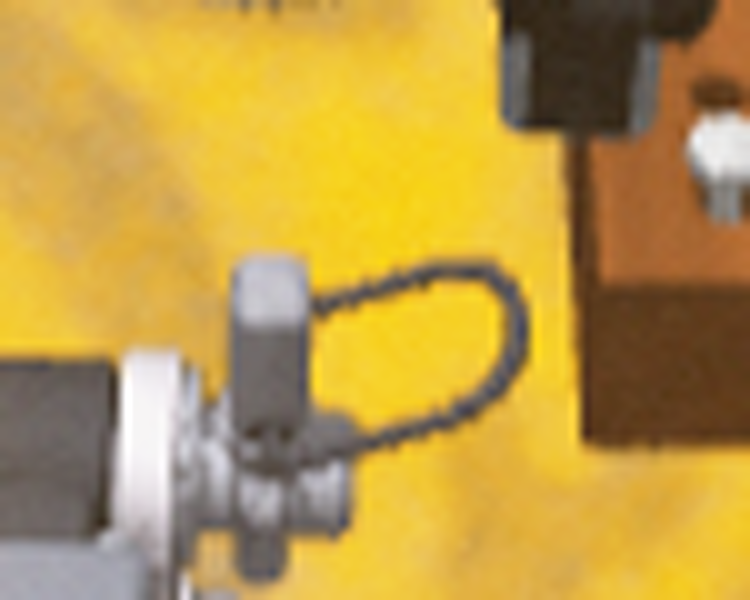

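The hitch pin is seated through the clevis pin with the loop open. The bow is at (518,330), as predicted, and the fingertips are above it. I'll press the bow down.

Emit:
move_arm(moves=[[0,[0,0.02,0.0008],[0,0,0]],[0,[0,0.015,0],[0,0,0]],[0,[0,0.004,0],[0,0,0]],[0,[0,0.003,0],[0,0,0]],[0,[0,0.003,0],[0,0,0]],[0,[0,0.003,0],[0,0,0]]])

```text
time_s: 20.38
eef_pos: [0.4729, -0.0337, 0.308]
eef_rot: [0.591, -0.591, 0.387, -0.389]
wrist_force: [0.5, -1.0, -0.2]
opening: -0.002
```

Emit:
move_arm(moves=[[0,[0,0.003,0],[0,0,0]],[0,[0,0.003,0],[0,0,0]],[0,[0,0.003,0],[0,0,0]]])

```text
time_s: 20.63
eef_pos: [0.4724, -0.0339, 0.2989]
eef_rot: [-0.591, 0.591, -0.388, 0.389]
wrist_force: [-3.4, -2.2, 4.7]
opening: -0.0
```

Emit:
move_arm(moves=[[0,[0,0.003,0],[0,0,0]],[0,[0,0.003,0],[0,0,0]],[0,[0,0.003,0],[0,0,0]]])

```text
time_s: 20.88
eef_pos: [0.4723, -0.0337, 0.2894]
eef_rot: [0.591, -0.591, 0.388, -0.389]
wrist_force: [-1.7, -1.6, 3.5]
opening: 0.002
```

Emit:
move_arm(moves=[[0,[0,0.003,0],[0,0,0]],[0,[0,0.003,0],[0,0,0]],[0,[0,0.003,0],[0,0,0]],[0,[0,0.002,0],[0,0,0]]])

```text
time_s: 21.22
eef_pos: [0.4726, -0.0336, 0.2782]
eef_rot: [0.591, -0.591, 0.388, -0.389]
wrist_force: [1.0, 0.2, 2.3]
opening: -0.001
```

Emit:
move_arm(moves=[[0,[0,0.003,0],[0,0,0]],[0,[0,0.003,0],[0,0,0]],[0,[0,0.003,0],[0,0,0]],[0,[0,0.003,0],[0,0,0]]])

```text
time_s: 21.55
eef_pos: [0.4723, -0.0337, 0.2661]
eef_rot: [0.591, -0.591, 0.388, -0.389]
wrist_force: [1.0, -1.3, 0.8]
opening: 0.0
```

```bash
python3 -c "
from h import *
tipm()
s=shot('scene','scene10')
cv2.imwrite('pics/c10.png',cv2.resize(s['pixels'][225:285,300:375,::-1],None,fx=10,fy=10,interpolation=cv2.INTER_CUBIC))
g=s['pixels'].astype(int)
a=np.load('scene9.npz')['pixels'].astype(int)
print('bow px before/after', a[256:262,351].tolist(), g[256:262,351].tolist())
"
```

```text
t 21.55 tip mount mm [-78.37  -0.12  36.3 ] F mount [ 0.4 -1.6  0.8] op 0.0
bow px before/after [[103, 97, 95], [105, 99, 100], [102, 97, 95], [105, 100, 97], [100, 93, 92], [86, 80, 74]] [[57, 45, 35], [61, 51, 37], [63, 52, 38], [98, 93, 91], [128, 128, 126], [108, 103, 103]]
```

Emit:
move_arm(moves=[[0,[0,0,-0.01],[0,0,0]],[0,[0,-0.02,-0.01],[0,0,0]],[0,[0,-0.03,0],[0,0,0]],[0,[0,-0.035,0],[0,0,0]],[0,[0,-0.03,-0.02],[0,0,0]],[0,[0,-0.02,-0.02],[0,0,0]],[0,[0,0,0],[0,0,0]]])

```text
time_s: 22.18
eef_pos: [0.4158, -0.0584, 0.4057]
eef_rot: [0.591, -0.591, 0.386, -0.391]
wrist_force: [1.3, -1.2, 0.1]
opening: 0.001
```

```bash
python3 -c "
from h import *
tipm()
s=shot('scene','scene11'); t=shot('top','top11')
f=lambda c,u,v:cv2.resize(c['pixels'][v:v+60,u:u+50,::-1],None,fx=8,fy=8,interpolation=cv2.INTER_CUBIC)
cv2.imwrite('pics/c11.png',np.hstack([f(s,305,235),f(t,260,225)]))
print('bow shut px',pix(s,MW(-.0436,0,.073)))
a=np.load('top0.npz')
for nm,(u,v) in dict(jar=(385,170),tape=(404,222),valve=(225,340)).items(): print(nm,abs(a['pixels'][v-25:v+25,u-25:u+25].astype(int)-t['pixels'][v-25:v+25,u-25:u+25]).mean())
"
```

```text
t 22.18 tip mount mm [-139.16   -1.79  175.88] F mount [ 0.7 -1.6  0.1] op 0.001
bow shut px [329.72073681 279.79212443]
jar 9.3416
tape 11.5452
valve 23.703466666666667
```

View pics/c11.png

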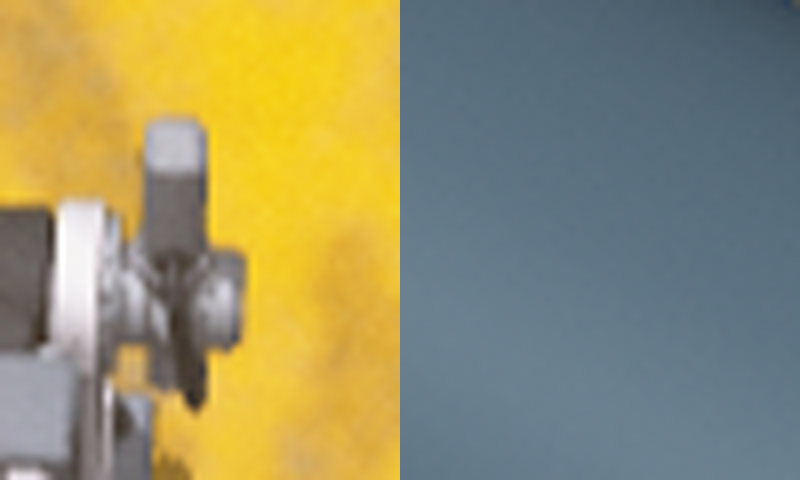

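```bash
python3 -c "
from h import *
a=np.load('scene5.npz')['pixels'];b=np.load('scene11.npz')['pixels']
for v in(270,272,274): print(a[v,330:339,2].tolist(),b[v,330:339,2].tolist())
print(hand_in())"
```

```text
[209, 209, 209, 208, 159, 120, 44, 46, 46] [132, 148, 188, 191, 124, 96, 47, 46, 49]
[189, 188, 190, 193, 146, 95, 51, 52, 54] [176, 177, 199, 202, 149, 89, 56, 49, 61]
[160, 159, 160, 159, 124, 84, 49, 50, 55] [121, 160, 166, 164, 128, 90, 51, 53, 60]
the job is handed in; nothing more can be done
None
```

I pushed the clevis pin home, put the hitch pin through the cross hole, snapped the loop shut and handed the job in at about 22 s. No verdict was reported.

- **Clevis pin:** I pushed the head until the force rose to about 12 N. The pin slid at about 5 N and then stopped where the model puts home, to about 0.3 mm. In the last picture its free end is in the same pixel column as before the hitch pin went in, so it did not creep out again.
- **Hitch pin:** I took it from the block after regripping three times, because the first grips were off-centre. The hole leaned about 3 mm toward -y. I found it with the tip and turned it upright with about 6 N sideways. I pushed the pin down until the collar seated at 6.8 N, within about 1 mm of the expected height.
- **Loop:** Pressing the bow took about 5 N, and the force then fell to nearly zero as it snapped over. The last picture shows the loop hanging under the clevis pin where shut should be, and the gripper was clear of everything.
- **Forces:** The highest force I read at the wrist while touching the bracket or clevis pin was about 12 N. Readings come only at the end of each move, so brief peaks in between were not seen.

**Checks that disagreed or failed:**
- Measured tip position and camera position differed by 1 to 2.5 mm across the pin. I had to search for the hole by feel, and one search move dragged the tip over the pin at about 10 N.
- My last check that the jar, tape and valve had not moved told me nothing, since the image comparison was affected by the arm and shadows. The arm went nowhere near them at low height.

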